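Ready the gummed-tape station

TASK

Make the gummed-tape station ready: first lift the blue paste canister by its bail out from under the filler's head and set it down gently, upright and wholly on the round cork pad. Then pick up the brown tape roll and lay it gently on its side in the cradle, resting on both rollers between the red cheeks. Keep the canister upright all the way and leave everything else where it is.

Things in the scene. Friction and masses are not known exactly. Their poses are not given: they have to be found in the camera images.
- canister: Blue round plastic paste canister with a white band, open top, 84 mm across, 95 mm high, about 0.5 kg. Origin at the centre of its underside, z up. Over the mouth a rigid steel bail, 12 mm round bar: its straight top runs along the canister's x from -46 to 46 mm, bar axis 132 mm above the underside; free space from bar to rim.
- canister_bar (a point): Middle of the bail's top bar (on the bar's axis); x runs along the bar.
- filler: Grey fixed stand 180 x 130 x 40 mm with an overhanging black and blue head. Origin on the table below the seat; the open -x side faces roughly to the robot. Column 40 mm wide at x 65 to 110 mm. Head: x -30 to 110, y -50 to 50, underside 233 mm and top 291 mm above the table (55 mm free above the seated canister's bail).
- filler_seat (a point): Centre of the filler's seat, 40 mm above the table, axes as the filler. A steel lip ring surrounds it (inner radius 46, outer 51, 8 mm high: lip top 48 mm above the table).
- pad: Round cork pad, fixed, 124 mm across, 6 mm thick; origin at the centre of its underside.
- roll: Brown gummed-paper tape roll with a yellow band, a solid cylinder 60 mm across and 120 mm long, about 0.3 kg, standing on end; z along its axis, origin at the centre of the underside.
- roll_center (a point): Middle of the roll, on its axis, 60 mm from either end.
- cradle: Roll cradle, fixed: plywood base 100 (x) x 200 (y) x 12 mm, two aluminium rollers along y (16 mm across, 44 mm between axes, axis height 22 mm, do not turn) and a red cheek at each end (inner faces at y = -75 and +75 mm, 90 mm wide, top at 45 mm). Origin at the centre of the underside.
- cradle_seat (a point): Where the middle of the roll is when it lies on both rollers, axis along the cradle's y: 53 mm above the table.
- tape_gun: Blue and orange tape dispenser gun lying flat, about 190 x 120 x 55 mm; origin under its orange roll. Bystander.
- label_roll: White label roll standing on its flat side, 90 mm across, 50 mm high; origin at the underside centre. Bystander.
- carton_a: Brown carton 170 x 120 x 80 mm with yellow tape; origin at the underside centre. Bystander.
- carton_b: Small brown carton 100 x 80 x 50 mm; origin at the underside centre. Bystander.
- cutter: Yellow carton cutter lying flat along its x, 160 x 22 x 14 mm; origin at the underside centre. Bystander.
- tape_ring: Orange tape ring lying flat, 100 mm across, 48 mm high; origin at the underside centre. Bystander.
- stapler: Black hand stapler 140 x 50 x 30 mm with a red knob (top at 60 mm); origin at the underside centre. Bystander.

How it is judged:
By the outcome, as a careful person would: the job done as asked, in the order asked, and still so for the second after the job is handed in, with the robot touching nothing.
It also fails if it takes over 69 s, if anything falls off the work surface, if the arm or the gripper's body presses on something with over 40 N, if the wrist force passes 120 N, or if a joint passes its speed limit or range.

ROBOT

A 7-joint arm with a two-finger parallel gripper is mounted at the origin on the work surface. World frame = base frame: x ahead of the robot, y to its left, z up, the work surface at z = 0. Lengths are in m, angles in rad, forces in N, time in s.
With the tool pointing down it reaches from about 0.425 to 0.875 m from the base axis. Payload 8.4 kg.
Tool frame: the origin (TCP) lies at the very end of the fingers, on their centre line; the grasp point (between the pads) lies 19 mm behind it; z points along the fingers, y is the line along which they close (so a half turn about z gives the same grasp; the last joint's range is limited). The gripper opens to 85 mm and grips with 20 to 120 N. Pads are 22 mm wide; open, the fingers measure 114 mm over their backs; the gripper's body (76 mm by 85 mm) begins 54 mm behind the grasp point. The pads swing forward as they close: fully open they stand 13 mm farther back than shut.
Start: joints at [-1.338, 0.333, 0.04, 1.465, -0.013, 1.343, -0.059], TCP at [0.212, 0.615, 0.231] pointing down, gripper open.
Joint ranges: [-2.58, 2.58], [-0.38, 2.09], [-1.3, 1.39], [0.25, 2.4], [-1.5, 4.64], [0.08, 2.09], [-2.65, 2.65]. Speed limits (rad/s): [2.22, 2.22, 2.79, 2.79, 3.14, 3.14, 3.14].

INTERFACE

Orientations are given as a rotation vector (axis times angle).
In Python, from rig import get_state, snapshot, sign_off gives the robot as it stands. The module is installed in compiled form; this text tells all that it offers.
- The arm moves only by the shell command python3 -m jog 'ROWS' [FORCE]. ROWS is JSON, a list of rows, each an object of numbers: "x", "y", "z": the shift along the tool's x, y, z normalised to -1 to 1, where 1 is 0.15 m; "rx", "ry", "rz": the turn, a rotation vector about the tool's x, y, z normalised to -1 to 1, where 1 is pi/2 rad; "hand": the opening, from -1 (shut) to 1 (fully open). A call has exactly 8 rows; each row shifts and turns the commanded pose from where the row before left it, along the tool's axes as they then stand; what a row does not reach is not made up. A row lasts 1/10 s, in which the tool goes at most 50 mm and 8.59 degrees, less where a joint would pass 70% of its speed; a pose out of reach is approached as far as the arm can. A call with a number of a shift or a turn outside -1 to 1 is refused whole. A call with a gripper value outside its range is refused whole. The fingers move at their own pace and stop on an object; FORCE is the grip in N (left out, the last holds). Time passes only in rows, so rows that do not move let the fingers close, or fill a call up. It gives the time, the measured TCP pose, the force, the opening and the grip force at its end, in the units of the state.
- get_state(): the state, without advancing time (a new reading comes with each control period).
- snapshot(name): name is "side" or "top" or "wrist"; returns a dict with "image" (420x560x3 uint8, blue, green, red), "fov_y" (degrees; the focal length in pixels is half the picture's height over the tangent of half this angle, whatever the lens; pixels are square), "cx", "cy" (the principal point, pixels), "rvec" (rotation vector, rad) and "tvec" (3), from world to camera coordinates, as OpenCV has them. Camera axes: x right, y down, z forward; pixel columns grow to the right and rows downward; lengths in m; the calibration is good to about 2 mm. A picture is of the moment at which its call begins. There is no depth.
- sign_off(): hands the job in; it is judged then, once.
The state is a dict: "t": time; "q": joint angles; "dq": joint speeds; "tau": joint torques, N m; "tool_pos": TCP position; "ee_rot": TCP orientation; "contact_force": force on the tool from outside, world axes, zero at the start; "torque": the same for the moment, N m; "opening": opening from 0.0 (shut) to 1.0 (fully open); "finger_force": force on a finger pad.
Only numpy, scipy, OpenCV 4.12 (cv2) and the standard library are available. Lean on these libraries where they do the work, as an engineer would, in place of code of your own. Each camera call takes 0.05 s, during which the arm holds its last target. There are 200 camera calls.

## Working session

There is one attempt and no reset: what is moved stays moved. The work goes in short steps, Python scripts to look and compute and a shell command to move; the robot and the scene stay as the last step left them, time stands still between calls to the robot, and variables do not carry over. Pictures are saved under pics/ and viewed, at most 10 in all, crops included, and the job is handed in when it is done.

```bash
mkdir -p pics; cat > h.py <<'E'
import numpy as np, cv2, pickle
from rig import get_state, snapshot
def take(name, out):
    s=snapshot(name); cv2.imwrite(f'pics/{out}.png', s['image']); pickle.dump(s, open(f'pics/{out}.pkl','wb')); return s
def load(o): return pickle.load(open(f'pics/{o}.pkl','rb'))
def cam(s):
    f=s['image'].shape[0]/2/np.tan(np.radians(s['fov_y'])/2)
    K=np.array([[f,0,s['cx']],[0,f,s['cy']],[0,0,1]]); R=cv2.Rodrigues(np.array(s['rvec'],float))[0]
    return K,R,np.array(s['tvec'],float).ravel()
def ray(s,uv):
    K,R,t=cam(s); d=R.T@np.linalg.inv(K)@[uv[0],uv[1],1]; return -R.T@t, d/np.linalg.norm(d)
def atz(s,uv,z):
    c,d=ray(s,uv); return c+d*(z-c[2])/d[2]
def tri(*obs):
    A=0;b=0;L=[]
    for s,uv in obs:
        c,d=ray(s,uv); P=np.eye(3)-np.outer(d,d); A=A+P; b=b+P@c; L.append((c,P))
    x=np.linalg.solve(A,b); return x,[float(np.linalg.norm(P@(x-c))) for c,P in L]
def proj(s,X):
    K,R,t=cam(s); p=(K@(R@np.array(X,float).reshape(-1,3).T+t[:,None])); return (p[:2]/p[2]).T
def tcp():
    s=get_state(); return np.array(s['tool_pos']), cv2.Rodrigues(np.array(s['ee_rot'],float))[0], s
E
python3 - <<'E'
from h import *
for n in('side','top','wrist'):
    s=take(n,n+'0'); K,R,t=cam(s); print(n,K[0,0],s['cx'],s['cy'],(-R.T@t).round(3),R[2].round(3),s.keys())
p,R,s=tcp(); print(p,R.round(3),s)
E
```

```text
side 402.8790817240089 280.49958473138656 206.7677943052192 [ 0.473 -0.908  0.909] [ 0.073  0.739 -0.67 ] dict_keys(['image', 'fov_y', 'cx', 'cy', 'rvec', 'tvec'])
top 521.7718523535253 277.8047236529022 207.5867238051915 [ 0.446 -0.003  1.594] [ 0.098  0.006 -0.995] dict_keys(['image', 'fov_y', 'cx', 'cy', 'rvec', 'tvec'])
wrist 305.87223535740486 280.9524483085301 216.04734288479918 [0.15  0.636 0.372] [ 0.247 -0.088 -0.965] dict_keys(['image', 'fov_y', 'cx', 'cy', 'rvec', 'tvec'])
[0.21164821 0.61420674 0.23063215] [[-0.945  0.326 -0.   ]
 [ 0.326  0.945 -0.001]
 [-0.    -0.001 -1.   ]] {'t': 0.15, 'q': array([-1.33820084,  0.33374858,  0.03988195,  1.46605499, -0.01338142,
        1.34330112, -0.05848265]), 'dq': array([-0.00013675, -0.00261615,  0.00067988, -0.00354074, -0.00014435,
        0.00170167,  0.00067345]), 'tau': array([ 2.41431291e-03, -6.59043646e+01,  1.36715636e+00, -4.05868399e+01,
        1.70062511e-02,  9.76798881e-03,  2.85865343e-05]), 'tool_pos': array([0.21164821, 0.61420674, 0.23063215]), 'ee_rot': array([-5.18779171e-01, -3.09835598e+00,  1.95079803e-03]), 'contact_force': array([ 0.4088253 ,  0.17084464, -0.19759173]), 'torque': array([-0.02445811, -0.03978571,  0.01322083]), 'finger_force': 0.0, 'opening': 1.0002555661639423}
```

View pics/top0.png

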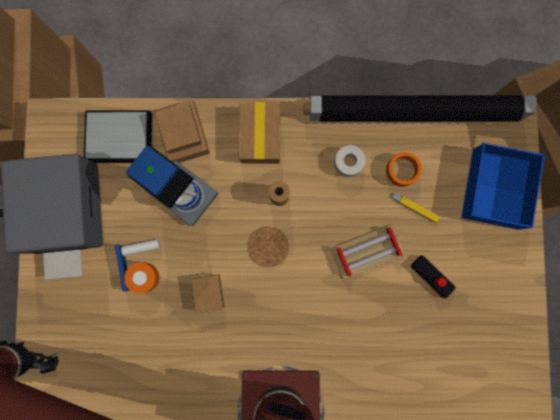

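View pics/side0.png

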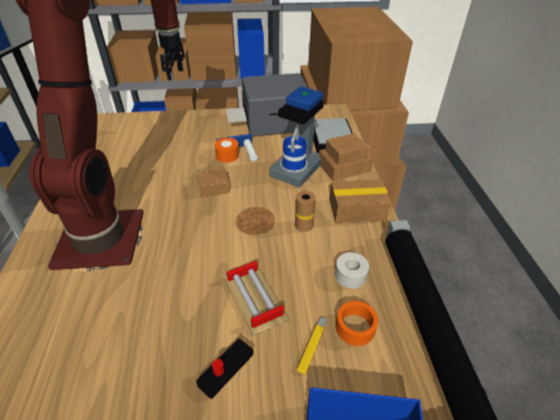

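```bash
cat >> h.py <<'E'
def mosaic(out, items, sc=4):
    T=[]
    for o,x,y in items:
        w,h=400//sc,300//sc; c=load(o)['image'][y:y+h,x:x+w]; T.append(cv2.resize(c,(400,300),interpolation=cv2.INTER_CUBIC))
    while len(T)<4: T.append(np.zeros((300,400,3),np.uint8))
    cv2.imwrite(f'pics/{out}.png',np.vstack([np.hstack(T[:2]),np.hstack(T[2:])]))
E
python3 -c "
from h import *
mosaic('m1',[('top0',120,143),('side0',255,85),('top0',240,175),('side0',232,180)])
mosaic('m2',[('top0',325,215),('side0',215,255)])"
```

```text
(no output)
```

View pics/m1.png

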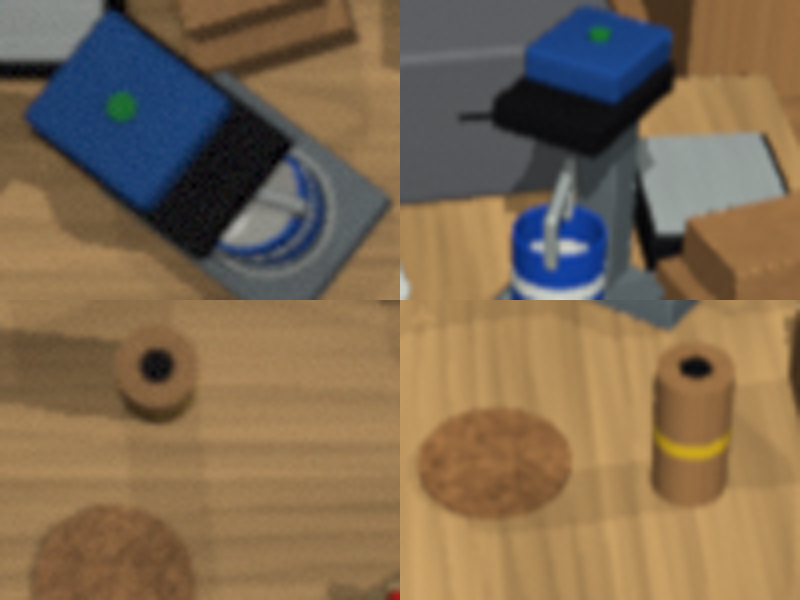

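View pics/m2.png

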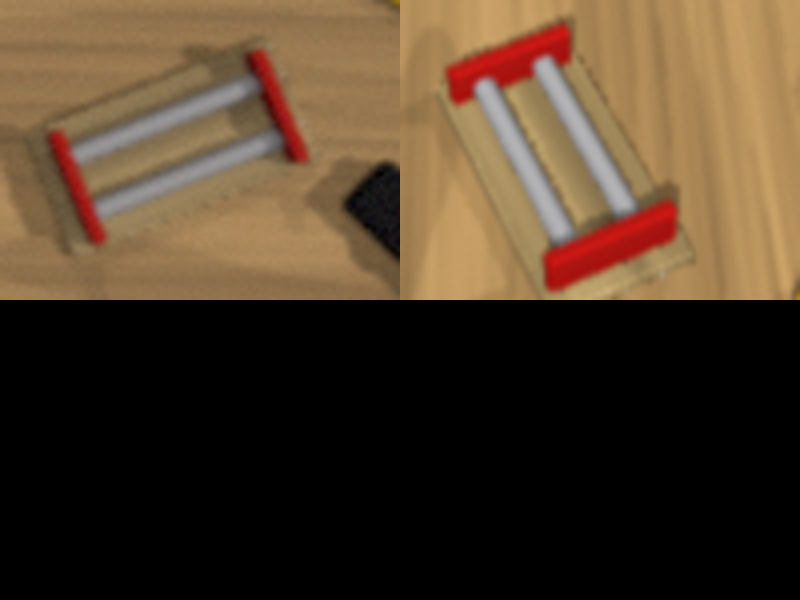

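```bash
cat > m.py <<'E'
from h import *
T,S=load('top0'),load('side0')
c=lambda X,Y,x,y:(X/4-.375+x,Y/4-.375+y)
t1=lambda X,Y:c(X,Y,120,143); s1=lambda X,Y:c(X-400,Y,255,85)
t2=lambda X,Y:c(X,Y-300,240,175); s2=lambda X,Y:c(X-400,Y-300,232,180)
t3=lambda X,Y:c(X,Y,325,215); s3=lambda X,Y:c(X-400,Y,215,255)
E
python3 - <<'E'
from m import *
np.set_printoptions(precision=4,suppress=True)
p=lambda n,a,b:print(n,*tri((T,a),(S,b)))
p('bail end',t1(303,212),s1(552,218))
p('roll top',t2(157,366),s2(696,367))
p('pad',(267.8,246),s2(495,463))
p('green dot',t1(121,107),s1(600,35))
for n,a,b in(('ch a',(57,133),None),('b',(99,240),None),('c',(257,52),None),('d',(303,158),None)): print(n,atz(T,t3(*a),.045))
for n,a in (('a',(452,68)),('c',(570,25)),('d',(546,255)),('e',(675,205))): print('side',n,atz(S,s3(*a),.045))
print('canister rim side',atz(S,s1(559,228),.135))
print('base corner', atz(T,t1(388,205),.04), 'heads',[atz(T,t1(*a),.291) for a in((110,12),(25,115),(290,145),(205,260))])
print('can bottom-right arc', atz(T,t1(322,205),.135))
E
```

```text
bail end [0.6211 0.2315 0.1757] [0.002801252125818973, 0.00280125212581889]
roll top [0.6384 0.003  0.1186] [0.0003718616720216146, 0.00037186167202166447]
pad [ 0.4848  0.0374 -0.0026] [8.908020531169757e-05, 8.908020531172252e-05]
green dot [0.6719 0.3293 0.2896] [0.00034548965386058524, 0.00034548965386036856]
ch a [ 0.4782 -0.1742  0.045 ]
b [ 0.3997 -0.2042  0.045 ]
c [ 0.5382 -0.3232  0.045 ]
d [ 0.4598 -0.3555  0.045 ]
side a [ 0.4001 -0.2055  0.045 ]
side c [ 0.4816 -0.1745  0.045 ]
side d [ 0.4581 -0.3558  0.045 ]
side e [ 0.5402 -0.327   0.045 ]
canister rim side [0.6366 0.2787 0.135 ]
base corner [0.64   0.1903 0.04  ] heads [array([0.7324, 0.3374, 0.291 ]), array([0.6662, 0.3897, 0.291 ]), array([0.6469, 0.2214, 0.291 ]), array([0.5739, 0.2737, 0.291 ])]
can bottom-right arc [0.6282 0.2251 0.135 ]
```

```bash
cat > log.py <<'E'
from h import *
import json
p,R,s=tcp()
open('log.jsonl','a').write(json.dumps(dict(q=list(s['q']),p=list(p),r=list(s['ee_rot'])))+'\n')
print('t %.2f'%s['t'],'q',s['q'].round(2),'p',p.round(4),'z',R[:,2].round(3),'y',R[:,1].round(3),'F',s['contact_force'].round(1),'op %.2f ff %.0f'%(s['opening'],s['finger_force']))
E
J="python3 -m jog"; L="python3 log.py"; $L
python3 -m jog '[{"x":-0.16,"y":-0.17,"z":-0.07},{"x":-0.16,"y":-0.17,"z":-0.07},{"x":-0.16,"y":-0.17,"z":-0.07},{"x":-0.16,"y":-0.17,"z":-0.07},{"x":-0.16,"y":-0.17,"z":-0.07},{"x":-0.16,"y":-0.17,"z":-0.07},{"x":-0.16,"y":-0.17,"z":-0.07},{"x":-0.16,"y":-0.17,"z":-0.07}]'; $L
python3 -m jog '[{"x":-0.16,"y":-0.17,"z":-0.07},{"x":-0.16,"y":-0.17,"z":-0.07},{"x":-0.16,"y":-0.17,"z":-0.07},{"x":-0.16,"y":-0.17,"z":-0.07},{"x":-0.16,"y":-0.17,"z":-0.07},{"x":-0.16,"y":-0.17,"z":-0.07},{"x":-0.16,"y":-0.17,"z":-0.07},{"x":-0.16,"y":-0.17,"z":-0.07}]'; $L
```

```text
t 0.15 q [-1.34  0.33  0.04  1.47 -0.01  1.34 -0.06] p [0.2116 0.6142 0.2306] z [-0.    -0.001 -1.   ] y [ 0.326  0.945 -0.001] F [ 0.4  0.2 -0.2] op 1.00 ff 0
t 0.15 q [-1.34  0.33  0.04  1.47 -0.01  1.34 -0.06] p [0.2116 0.6142 0.2306] z [-0.    -0.001 -1.   ] y [ 0.326  0.945 -0.001] F [ 0.4  0.2 -0.2] op 1.00 ff 0
t 0.15 q [-1.34  0.33  0.04  1.47 -0.01  1.34 -0.06] p [0.2116 0.6142 0.2306] z [-0.    -0.001 -1.   ] y [ 0.326  0.945 -0.001] F [ 0.4  0.2 -0.2] op 1.00 ff 0schema error: expected keys x, y, z, rx, ry, rz, hand
schema error: expected keys x, y, z, rx, ry, rz, hand
```

```bash
L="python3 log.py"
python3 -m jog '[{"x":-0.16,"y":-0.17,"z":-0.07,"rx":0,"ry":0,"rz":0,"hand":1},{"x":-0.16,"y":-0.17,"z":-0.07,"rx":0,"ry":0,"rz":0,"hand":1},{"x":-0.16,"y":-0.17,"z":-0.07,"rx":0,"ry":0,"rz":0,"hand":1},{"x":-0.16,"y":-0.17,"z":-0.07,"rx":0,"ry":0,"rz":0,"hand":1},{"x":-0.16,"y":-0.17,"z":-0.07,"rx":0,"ry":0,"rz":0,"hand":1},{"x":-0.16,"y":-0.17,"z":-0.07,"rx":0,"ry":0,"rz":0,"hand":1},{"x":-0.16,"y":-0.17,"z":-0.07,"rx":0,"ry":0,"rz":0,"hand":1},{"x":-0.16,"y":-0.17,"z":-0.07,"rx":0,"ry":0,"rz":0,"hand":1}]' >/dev/null; $L
python3 -m jog '[{"x":-0.16,"y":-0.17,"z":-0.07,"rx":0,"ry":0,"rz":0,"hand":1},{"x":-0.16,"y":-0.17,"z":-0.07,"rx":0,"ry":0,"rz":0,"hand":1},{"x":-0.16,"y":-0.17,"z":-0.07,"rx":0,"ry":0,"rz":0,"hand":1},{"x":-0.16,"y":-0.17,"z":-0.07,"rx":0,"ry":0,"rz":0,"hand":1},{"x":-0.16,"y":-0.17,"z":-0.07,"rx":0,"ry":0,"rz":0,"hand":1},{"x":-0.16,"y":-0.17,"z":-0.07,"rx":0,"ry":0,"rz":0,"hand":1},{"x":-0.16,"y":-0.17,"z":-0.07,"rx":0,"ry":0,"rz":0,"hand":1},{"x":-0.16,"y":-0.17,"z":-0.07,"rx":0,"ry":0,"rz":0,"hand":1}]'; $L
python3 -m jog '[{"x":0,"y":0,"z":0,"rx":-0.08,"ry":-0.026,"rz":0,"hand":1},{"x":0,"y":0,"z":0,"rx":-0.08,"ry":-0.026,"rz":0,"hand":1},{"x":0,"y":0,"z":0,"rx":-0.08,"ry":-0.026,"rz":0,"hand":1},{"x":0,"y":0,"z":0,"rx":-0.08,"ry":-0.026,"rz":0,"hand":1},{"x":0,"y":0,"z":0,"rx":-0.08,"ry":-0.026,"rz":0,"hand":1},{"x":0,"y":0,"z":0,"rx":-0.08,"ry":-0.026,"rz":0,"hand":1},{"x":0,"y":0,"z":0,"rx":-0.08,"ry":-0.026,"rz":0,"hand":1},{"x":0,"y":0,"z":0,"rx":-0.08,"ry":-0.026,"rz":0,"hand":1}]' >/dev/null; $L
```

```text
t 0.95 q [-1.11 -0.05  0.18  1.72  0.01  1.46  0.31] p [0.3272 0.3576 0.3156] z [-0. -0. -1.] y [ 0.326  0.945 -0.   ] F [0.2 0.4 0.2] op 1.00 ff 0
t: 1.75
tool_pos: [0.4421, 0.1021, 0.3997]
ee_rot: [-0.519, -3.098, -0.0]
contact_force: [1.4, 1.3, 0.1]
opening: 1.0
finger_force: 0.0
t 1.75 q [-0.89 -0.15  0.49  1.63  0.07  1.64  0.84] p [0.4421 0.1021 0.3997] z [-0.  0. -1.] y [0.326 0.945 0.   ] F [1.4 1.3 0.1] op 1.00 ff 0
t 2.55 q [ 0.07 -0.38 -0.01  1.94 -0.52  1.31  1.38] p [0.4285 0.1057 0.401 ] z [ 0.297  0.457 -0.839] y [0.224 0.82  0.526] F [0.2 0.7 0.3] op 1.00 ff 0
```

```bash
cat > kin.py <<'E'
from h import *
import json
from scipy.optimize import least_squares
from scipy.spatial.transform import Rotation as Ro
lo=np.array([-2.58,-.38,-1.3,.25,-1.5,.08,-2.65]); hi=np.array([2.58,2.09,1.39,2.4,4.64,2.09,2.65])
W=np.array([[0,0,-1],[0,1,0]]*3+[[0,0,-1]],float)
def fk(th,q):
    x2,z2,x4,z4,x6,z6,x3,y3,x5,y5,x7,y7=th[:12]
    P=np.array([[0,0,0],[x2,0,z2],[x3,y3,0],[x4,0,z4],[x5,y5,0],[x6,0,z6],[x7,y7,0]])
    R=Ro.from_rotvec(th[15:18]); p=th[12:15].copy()
    for i in range(6,-1,-1):
        A=Ro.from_rotvec(W[i]*q[i]); p=A.apply(p-P[i])+P[i]; R=A*R
    return p,R
def fit():
    D=[json.loads(l) for l in open('log.jsonl')]
    th0=np.array([0,.36,0,.78,0,1.18,0,0,0,0,0,0,0,0,1.45,0,0,np.pi])
    def f(th):
        o=[]
        for d in D:
            p,R=fk(th,d['q']); o+=list((p-d['p'])*1000)+list((R.inv()*Ro.from_rotvec(d['r'])).as_rotvec()*300)
        return np.r_[o,(th-th0)[:12]*2]
    best=min((least_squares(f,np.r_[th0[:15],0,0,a]) for a in(0,1.57,3.14,-1.57)),key=lambda r:r.cost)
    return best.x,np.abs(f(best.x)[:-12]).reshape(-1,6).max(0)
def ik(th,p,R,q0,seeds=30):
    g=np.random.default_rng(0); out=[]
    for k in range(seeds):
        s=q0 if k==0 else g.uniform(lo,hi)
        def f(q):
            a,b=fk(th,q); return np.r_[(a-p)*10,(b.inv()*R).as_rotvec()*3,(q-q0)*.003]
        r=least_squares(f,np.clip(s,lo+.02,hi-.02),bounds=(lo+.01,hi-.01))
        if np.abs(r.fun[:6]).max()<.03: out.append(r.x)
    return sorted(out,key=lambda q:np.abs(q-q0).max())
E
python3 - <<'E'
from kin import *
th,e=fit(); print(th.round(3),e.round(2)); np.save('th.npy',th)
q0=np.array(json.loads(open('log.jsonl').readlines()[-1])['q'])
fx=np.array([.6,.8,0])
for a in(0,15,30,45):
  for sg in(1,-1):
    z=fx*np.cos(np.radians(a))-np.array([0,0,np.sin(np.radians(a))]); y=sg*np.array([-.8,.6,0]); R=Ro.from_matrix(np.c_[np.cross(y,z),y,z])
    for g in(-.015,-.2):
      p=np.array([.637,.279,.172])+g*fx+.019*z
      o=ik(th,p,R,q0,12); print(a,sg,g,len(o),[x.round(2) for x in o[:2]])
E
```

```text
[-0.006  0.276 -0.004  0.755 -0.005  1.251  0.007 -0.036 -0.003 -0.046
 -0.018 -0.054 -0.015 -0.045  1.637  0.    -0.     1.571] [0.01 0.01 0.   0.   0.   0.  ]
0 1 -0.015 3 [array([-0.02,  0.6 , -0.03,  2.25,  4.05,  1.37, -1.79]), array([-0.02,  0.6 , -0.03,  2.25,  4.05,  1.37, -1.79])]
0 1 -0.2 9 [array([ 1.31,  0.86, -0.95,  2.32, -1.49,  0.91, -1.8 ]), array([ 1.31,  0.86, -0.95,  2.32, -1.49,  0.91, -1.8 ])]
0 -1 -0.015 3 [array([-0.42,  0.7 ,  0.41,  2.26,  3.94,  1.6 ,  1.23]), array([-0.42,  0.7 ,  0.41,  2.26,  3.94,  1.6 ,  1.23])]
0 -1 -0.2 8 [array([ 1.26,  0.89, -0.89,  2.3 , -1.49,  0.92,  1.38]), array([ 1.26,  0.89, -0.89,  2.3 , -1.49,  0.92,  1.38])]
15 1 -0.015 3 [array([ 0.01,  0.38, -0.1 ,  2.24,  4.18,  0.96, -2.01]), array([ 0.01,  0.38, -0.1 ,  2.24,  4.18,  0.96, -2.01])]
15 1 -0.2 9 [array([ 1.31,  0.53, -1.04,  2.34, -1.49,  0.8 , -2.09]), array([ 1.31,  0.53, -1.04,  2.34, -1.49,  0.8 , -2.09])]
15 -1 -0.015 3 [array([-0.19,  0.42,  0.13,  2.25,  4.16,  1.07,  1.13]), array([-0.19,  0.42,  0.13,  2.25,  4.16,  1.07,  1.13])]
15 -1 -0.2 9 [array([ 1.26,  
[... 330 characters left out ...]
  2.35, -1.49,  0.89, -2.42])]
30 -1 -0.015 9 [array([ 0.84,  0.57, -1.15,  2.11, -1.49,  0.24,  0.73]), array([ 0.84,  0.57, -1.15,  2.11, -1.49,  0.24,  0.73])]
30 -1 -0.2 6 [array([ 0.59,  0.13, -0.36,  2.35, -1.49,  0.88,  0.77]), array([ 0.59,  0.13, -0.36,  2.35, -1.49,  0.88,  0.77])]
45 1 -0.015 2 [array([ 0.63,  0.37, -1.02,  2.  , -0.46,  0.33,  2.64]), array([ 0.63,  0.37, -1.02,  2.  , -0.46,  0.33,  2.64])]
45 1 -0.2 0 []
45 -1 -0.015 6 [array([-0.21,  0.18, -0.04,  2.07, -1.15,  0.51,  0.05]), array([-0.21,  0.18, -0.04,  2.07, -1.15,  0.51,  0.05])]
45 -1 -0.2 7 [array([ 0.09, -0.02,  0.01,  2.3 , -1.11,  0.74,  0.27]), array([ 0.09, -0.02,  0.01,  2.3 , -1.11,  0.74,  0.27])]
```

```bash
python3 - <<'E'
from m import *
s=take('wrist','w1'); K,R,t=cam(s); print((-R.T@t).round(3),R[2].round(3))
print(proj(s,[[.637,.279,.172],[.621,.2315,.172],[.637,.279,.04]]).round(0))
cv2.imwrite('pics/w1v.png',cv2.resize(s['image'],(800,600),interpolation=cv2.INTER_CUBIC))
E
```

```text
[0.325 0.064 0.51 ] [ 0.53   0.349 -0.773]
[[323. 239.]
 [298. 245.]
 [281. 211.]]
```

View pics/w1v.png

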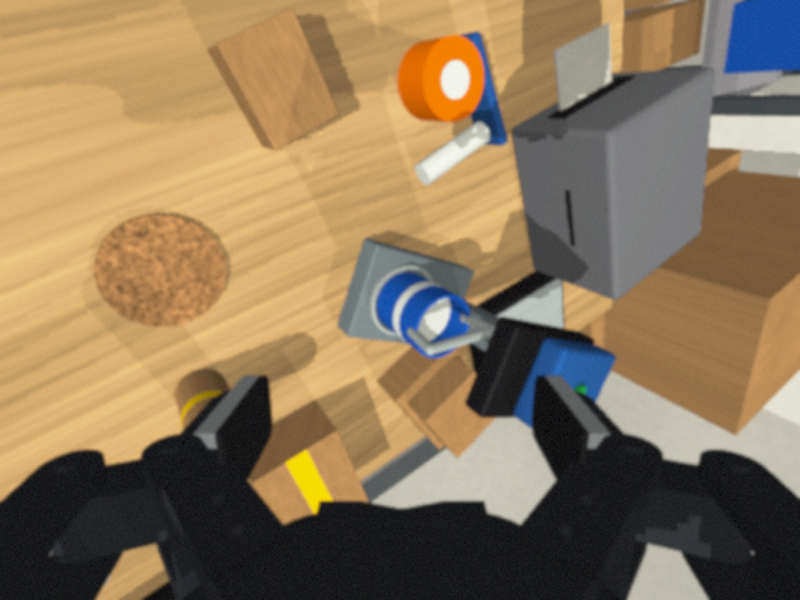

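```bash
python3 - <<'E'
from m import *
np.set_printoptions(precision=4,suppress=True)
w=load('w1'); v=lambda x,y:(x/1.42857-.15,y/1.42857-.15)
a,b,c=[atz(w,v(*p),.04) for p in((367,240),(341,327),(471,270))]
print(a,b,c,'front len',np.linalg.norm(a-b),'front dir',np.degrees(np.arctan2(*(a-b)[1::-1])),'side dir',np.degrees(np.arctan2(*(c-a)[1::-1])))
f=(c-a)[:2]/np.linalg.norm((c-a)[:2]); print('seat if front at -70',((a+b)/2)[:2]+.07*f)
print('bar end',tri((T,t1(303,212)),(S,s1(552,218)),(w,v(424,349))))
for p in((424,349),(484,338)): print(atz(w,v(*p),.172))
print('rim c',atz(w,v(438,322),.135))
# lip ring ellipse centre
print('roll check',proj(w,[.638,.003,.12])*1.42857)
E
python3 - <<'E'
# enlarged crop for the bar
import sys; sys.path.insert(0,'.')
from h import *
import os; os.chdir('.')
c=load('w1')['image'][160:260,230:363]; cv2.imwrite('pics/w1c.png',cv2.resize(c,None,fx=6,fy=6,interpolation=cv2.INTER_CUBIC))
E
```

```text
[0.5323 0.2556 0.04  ] [0.6266 0.1863 0.04  ] [0.6467 0.4024 0.04  ] front len 0.11707103485175809 front dir 143.65773085539877 side dir 52.06453149785339
seat if front at -70 [0.6225 0.2762]
bar end (array([0.6205, 0.2317, 0.1727]), [0.0019113166497781646, 0.004419684015055397, 0.003233412097838112])
[0.6174 0.2294 0.172 ]
[0.6512 0.3099 0.172 ]
rim c [0.6245 0.2745 0.135 ]
roll check [[220.7855 450.1258]]
```

View pics/w1c.png

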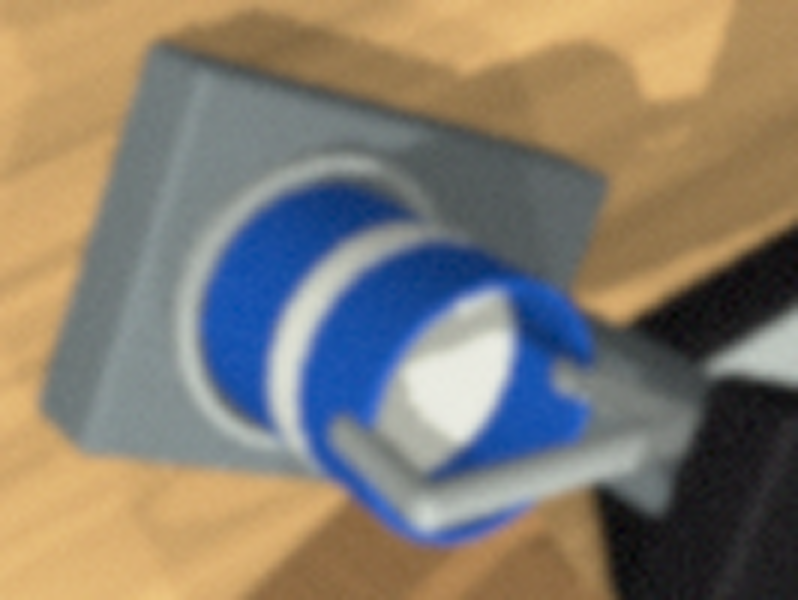

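```bash
python3 - <<'E'
from m import *
from scipy.optimize import least_squares
np.set_printoptions(precision=4,suppress=True)
w=load('w1'); v=lambda x,y:(x/6-.42+230,y/6-.42+160)
def Tr(x,y,a,P): c,s=np.cos(a),np.sin(a); P=np.array(P,float); return np.c_[x+c*P[:,0]-s*P[:,1],y+s*P[:,0]+c*P[:,1],P[:,2]]
FB=[[-.07,.065,.04],[-.07,-.065,.04],[-.07,.065,0],[-.07,-.065,0],[.11,.065,.04]]
Fw=np.array([v(*p) for p in((200,70),(90,450),(155,45),(45,410),(605,185))]); Ft=np.array([t1(388,205)])
f=lambda p:np.r_[(proj(w,Tr(*p,FB))-Fw).ravel(),(proj(T,Tr(*p,FB[1:2]))-Ft).ravel()]
r=least_squares(f,[.63,.27,.93]); print('filler',r.x,np.degrees(r.x[2]),r.fun.round(1))
B=[[-.048,0,.172],[.048,0,.172]]; Bw=np.array([v(428,505),v(648,440)])
g=lambda p:np.r_[(proj(w,Tr(*p,B))-Bw).ravel(),(proj(T,Tr(*p,B[:1]))-t1(303,212)).ravel(),(proj(S,Tr(*p,B[:1]))-s1(552,216)).ravel(),(proj(S,Tr(*p,B[1:]))-s1(572,162)).ravel()]
r2=least_squares(g,[.63,.27,.93]); print('can',r2.x,np.degrees(r2.x[2]),r2.fun.round(1))
print('rim left/right side', proj(S,[r2.x[0],r2.x[1],.135]), s1(559,228))
E
```

```text
filler [0.6379 0.285  0.915 ] 52.426150723296516 [ 1.9 -0.7 -1.2  1.8 -0.8 -1.6 -2.4  0.2  2.9 -0.7  0.2 -2.2]
can [0.6352 0.2759 1.2108] 69.3731493123616 [-3.3  0.3  5.9  0.9  0.5  0.2 -1.7  1.7  0.1  0.8]
rim left/right side [[294.0714 142.0852]] (294.375, 141.625)
```

```bash
python3 - <<'E'
from kin import *
th=np.load('th.npy'); q0=np.array(json.loads(open('log.jsonl').readlines()[-1])['q'])
for yaw in(68,):
 for a in(10,20,30,40):
  for sg in(1,-1):
    c=np.radians(yaw); fx=np.array([np.cos(c),np.sin(c),0]); z=fx*np.cos(np.radians(a))-np.array([0,0,np.sin(np.radians(a))]); y=sg*np.array([-fx[1],fx[0],0]); R=Ro.from_matrix(np.c_[np.cross(y,z),y,z])
    for n,b in(('grasp',[.636,.279,.172]),('pad',[.485,.037,.138])):
      o=ik(th,np.array(b)-.018*fx+.019*z,R,q0,14); u=[]
      for x in o:
        if not any(np.abs(x-k).max()<.3 for k in u): u.append(x)
      print(yaw,a,sg,n,len(o),[x.round(2).tolist() for x in u[:3]])
E
```

```text
68 10 1 grasp 9 [[0.7, 0.72, -0.79, 2.0, -1.49, 0.84, -2.13], [-0.28, 0.56, 0.37, 2.09, 4.42, 1.41, -2.13]]
68 10 1 pad 7 [[0.38, 0.59, 0.28, 2.16, -1.35, 1.64, -1.94]]
68 10 -1 grasp 11 [[0.68, 0.76, -0.76, 1.99, -1.49, 0.85, 1.04], [-0.47, 0.67, 0.62, 2.09, 4.33, 1.57, 1.0]]
68 10 -1 pad 8 [[0.57, 0.62, 0.08, 2.13, -1.3, 1.54, 1.2]]
68 20 1 grasp 10 [[0.46, 0.5, -0.55, 2.01, -1.49, 0.85, -2.31], [-0.37, 0.44, 0.43, 2.08, 4.55, 1.22, -2.29]]
68 20 1 pad 7 [[0.28, 0.44, 0.35, 2.19, -1.29, 1.5, -2.06]]
68 20 -1 grasp 11 [[0.46, 0.54, -0.53, 2.01, -1.49, 0.86, 0.86], [-0.43, 0.51, 0.53, 2.08, 4.51, 1.29, 0.88]]
68 20 -1 pad 8 [[0.48, 0.48, 0.14, 2.16, -1.25, 1.42, 1.08]]
68 30 1 grasp 10 [[-0.1, 0.34, 0.05, 2.02, -1.46, 0.92, -2.51], [-0.82, 0.47, 0.93, 2.07, 4.63, 1.25, -2.48]]
68 30 1 pad 7 [[0.17, 0.3, 0.39, 2.21, -1.2, 1.34, -2.22]]
68 30 -1 grasp 11 [[0.02, 0.37, -0.06, 2.02, -1.45, 0.9, 0.66], [-0.73, 0.48, 0.84, 2.07, 4.63, 1.24, 0.7]]
68 30 -1 pad 8 [[0.38, 0.34, 0.18, 2.18, -1.17, 1.29, 0.93]]
68 40 1 grasp 0 []
68 40 1 pad 7 [[0.09, 0.18, 0.37, 2.21, -1.06, 1.18, -2.42]]
68 40 -1 grasp 11 [[-0.08, 0.3, -0.02, 1.97, -1.2, 0.8, 0.38], [-1.12, 0.75, 1.38, 2.02, 4.61, 1.47, 0.51]]
68 40 -1 pad 9 [[0.28, 0.22, 0.2, 2.19, -1.04, 1.15, 0.75]]
```

```bash
cat > plan.py <<'E'
from kin import *
def pose(bar,yaw,a,g,sg=-1):
    c,a=np.radians([yaw,a]); fx=np.array([np.cos(c),np.sin(c),0]); z=fx*np.cos(a)-np.array([0,0,np.sin(a)]); y=sg*np.array([-fx[1],fx[0],0])
    return np.array(bar)+g*fx+.019*z, np.c_[np.cross(y,z),y,z]
def delta(p1,R1,p0=None,R0=None):
    if p0 is None: p0,R0,_=tcp()
    rv=Ro.from_matrix(R0.T@R1).as_rotvec(); n=np.linalg.norm(rv)
    print('rot deg %.1f'%np.degrees(n),'rot units',(rv/(np.pi/2)).round(3),'| shift mm',((p1-p0)*1e3).round(1),'units after turn',(R1.T@(p1-p0)/.15).round(3),'before',(R0.T@(p1-p0)/.15).round(3))
E
python3 - <<'E'
from plan import *
p,R=pose([.636,.279,.172],68,25,-.16); delta(p,R); print(p)
p2,R2=pose([.636,.279,.172],68,25,-.018); delta(p2,R2,p,R)
E
```

```text
rot deg 101.2 rot units [-0.249  0.328  1.047] | shift mm [ 153.6   44.3 -236.4] units after turn [-1.15   0.839  1.262] before [-0.623 -0.355  1.762]
[0.58251361 0.14661655 0.16397025]
rot deg 0.0 rot units [0. 0. 0.] | shift mm [ 53.2 131.7   0. ] units after turn [ 0.4   -0.     0.858] before [ 0.4   -0.     0.858]
```

```bash

python3 -m jog '[{"x":0,"y":0,"z":0,"rx":-0.0156,"ry":0.0205,"rz":0.0654,"hand":1},{"x":0,"y":0,"z":0,"rx":-0.0156,"ry":0.0205,"rz":0.0654,"hand":1},{"x":0,"y":0,"z":0,"rx":-0.0156,"ry":0.0205,"rz":0.0654,"hand":1},{"x":0,"y":0,"z":0,"rx":-0.0156,"ry":0.0205,"rz":0.0654,"hand":1},{"x":0,"y":0,"z":0,"rx":-0.0156,"ry":0.0205,"rz":0.0654,"hand":1},{"x":0,"y":0,"z":0,"rx":-0.0156,"ry":0.0205,"rz":0.0654,"hand":1},{"x":0,"y":0,"z":0,"rx":-0.0156,"ry":0.0205,"rz":0.0654,"hand":1},{"x":0,"y":0,"z":0,"rx":-0.0156,"ry":0.0205,"rz":0.0654,"hand":1}]' >/dev/null; python3 log.py
python3 -m jog '[{"x":0,"y":0,"z":0,"rx":-0.0156,"ry":0.0205,"rz":0.0654,"hand":1},{"x":0,"y":0,"z":0,"rx":-0.0156,"ry":0.0205,"rz":0.0654,"hand":1},{"x":0,"y":0,"z":0,"rx":-0.0156,"ry":0.0205,"rz":0.0654,"hand":1},{"x":0,"y":0,"z":0,"rx":-0.0156,"ry":0.0205,"rz":0.0654,"hand":1},{"x":0,"y":0,"z":0,"rx":-0.0156,"ry":0.0205,"rz":0.0654,"hand":1},{"x":0,"y":0,"z":0,"rx":-0.0156,"ry":0.0205,"rz":0.0654,"hand":1},{"x":0,"y":0,"z":0,"rx":-0.0156,"ry":0.0205,"rz":0.0654,"hand":1},{"x":0,"y":0,"z":0,"rx":-0.0156,"ry":0.0205,"rz":0.0654,"hand":1}]' >/dev/null; python3 log.py
python3 -c "
from plan import *
p,R=pose([.636,.279,.172],68,25,-.16); delta(p,R)"
```

```text
t 3.40 q [ 0.16 -0.25  0.1   1.96 -0.81  1.46  0.86] p [0.4286 0.1059 0.4004] z [ 0.201  0.708 -0.677] y [0.821 0.256 0.511] F [ 0.3  0.6 -0.8] op 1.00 ff 0
t 4.20 q [ 0.26 -0.25  0.17  2.15 -1.1   1.46  0.31] p [0.4284 0.1061 0.4002] z [ 0.332  0.841 -0.426] y [ 0.929 -0.369 -0.005] F [ 0.3 -0.7  0.3] op 1.00 ff 0
rot deg 0.5 rot units [-0.004  0.003 -0.001] | shift mm [ 154.1   40.5 -236.2] units after turn [-1.159  0.851  1.241] before [-1.152  0.862  1.24 ]
```

```bash

python3 -m jog '[{"x":-0.144,"y":0.107,"z":0.155,"rx":0,"ry":0,"rz":0,"hand":1},{"x":-0.144,"y":0.107,"z":0.155,"rx":0,"ry":0,"rz":0,"hand":1},{"x":-0.144,"y":0.107,"z":0.155,"rx":0,"ry":0,"rz":0,"hand":1},{"x":-0.144,"y":0.107,"z":0.155,"rx":0,"ry":0,"rz":0,"hand":1},{"x":-0.144,"y":0.107,"z":0.155,"rx":0,"ry":0,"rz":0,"hand":1},{"x":-0.144,"y":0.107,"z":0.155,"rx":0,"ry":0,"rz":0,"hand":1},{"x":-0.144,"y":0.107,"z":0.155,"rx":0,"ry":0,"rz":0,"hand":1},{"x":-0.144,"y":0.107,"z":0.155,"rx":0,"ry":0,"rz":0,"hand":1}]' >/dev/null; python3 log.py
python3 - <<'E'
from plan import *
p,R=pose([.636,.279,.172],68,25,-.16); delta(p,R)
s=take('wrist','w2'); c,sn=np.cos(1.21),np.sin(1.21)
for b in((.636,.279,.172),(.636-.046*c,.279-.046*sn,.172)): print(proj(s,b)*1.4286)
cv2.imwrite('pics/w2v.png',cv2.resize(s['image'],(800,600),interpolation=cv2.INTER_CUBIC))
E
```

```text
t 5.00 q [ 0.16  0.35  0.09  2.1  -1.39  1.18  0.81] p [0.5832 0.1477 0.1633] z [ 0.33   0.841 -0.428] y [ 0.931 -0.366 -0.001] F [ 0.2 -0.5  0.6] op 1.00 ff 0
rot deg 0.6 rot units [-0.006  0.004  0.002] | shift mm [-0.7 -1.   0.7] units after turn [ 0.001 -0.002 -0.009] before [ 0.001 -0.002 -0.009]
[[401.48711508 183.45730233]]
[[402.83749255 223.02262194]]
```

View pics/w2v.png

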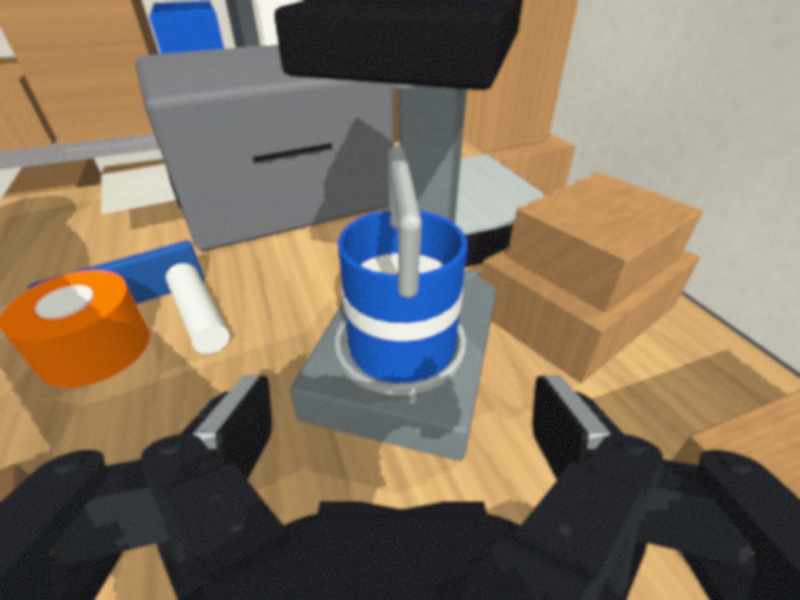

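```bash
python3 - <<'E'
from m import *
from scipy.optimize import least_squares
np.set_printoptions(precision=4,suppress=True)
w=load('w2'); v=lambda x,y:np.array((x/1.42857-.15,y/1.42857-.15))
def Tr(x,y,a,P): c,s=np.cos(a),np.sin(a); P=np.array(P,float); return np.c_[x+c*P[:,0]-s*P[:,1],y+s*P[:,0]+c*P[:,1],P[:,2]]
def g(p,h=.172):
    B=np.array([[-.046,0,h],[.046,0,h],[0,0,h-.037]]); P=Tr(*p[:3],B)
    return np.r_[(proj(w,P[:2])-[v(409,221),v(396,151)]).ravel(),proj(w,P[2])[0]-v(403,245),(proj(T,P[:1])-t1(303,212)).ravel()/1.5,(proj(S,P[:1])-s1(552,216)).ravel()/1.5,(proj(S,P[2:])-s1(559,228)).ravel()/1.5]
r=least_squares(g,[.636,.279,1.2]); print('can',r.x,np.degrees(r.x[2]),r.fun.round(1))
r=least_squares(lambda p:g(p,p[3]),[.636,.279,1.2,.17]); print('can free h',r.x,r.fun.round(1))
F=[[-.07,.065,.04],[-.07,-.065,.04],[-.03,.05,.233],[-.03,-.05,.233]]
fo=np.array([v(296,388),v(466,432),v(284,69),v(491,87)])
f=lambda p:np.r_[(proj(w,Tr(*p,F))-fo).ravel()]
r=least_squares(f,[.63,.27,.93]); print('filler',r.x,np.degrees(r.x[2]),r.fun.round(1))
E
```

```text
can [0.6358 0.278  1.2744] 73.01633047772553 [ 0.2  2.1  0.3  2.3 -0.7 -4.1 -0.4 -0.9 -0.4  0.7 -0.1  0.1]
can free h [0.6328 0.2704 1.2723 0.1767] [ 0.3  2.1  0.3  0.7 -0.7 -3.7  1.2 -0.3 -0.8  0.8 -0.5  0.1]
filler [0.639  0.2848 0.9009] 51.61857144923496 [-6.6 -1.9  1.5 -0.6  0.8  1.2  2.3 -0.4]
```

```bash
python3 - <<'E'
from plan import *
c=np.radians(52); F=np.array([[np.cos(c),np.sin(c)],[-np.sin(c),np.cos(c)]])
th=np.load('th.npy'); q0=tcp()[2]['q']
for yaw in(67.5,71):
 for a in(20,25,30):
  for g in(-.015,):
   p,R=pose([.636,.278,.172],yaw,a,g); G=p-.019*R[:,2]
   print(yaw,a,g,end=' ')
   for hx,hy in((.0425,.038),):
    for sy in(-1,1):
     b=G-.054*R[:,2]+hx*R[:,0]+sy*hy*R[:,1]; print(np.r_[F@(b[:2]-[.638,.285]),b[2]].round(3),end=' ')
   o=ik(th,p,R,q0,1); print([x.round(2).tolist() for x in o])
p,R=pose([.636,.278,.172],70,25,-.06); delta(p,R)
p2,R2=pose([.636,.278,.172],70,25,-.015); delta(p2,R2,p,R)
E
```

```text
67.5 20 -0.015 [-0.066  0.02   0.23 ] [-0.046 -0.053  0.23 ] Traceback (most recent call last):
  File "<stdin>", line 12, in <module>
  File "kin.py", line 30, in ik
    r=least_squares(f,np.clip(s,lo+.02,hi-.02),bounds=(lo+.01,hi-.01))
    return func(*args, **kwargs)
    vector_fun = VectorFunction(
        fun_wrapped,
    ...<6 lines>...
        workers=workers
    )
    self._update_fun()
    ~~~~~~~~~~~~~~~~^^
    self.f = self.fun_wrapped(xp_copy(self.x))
             ~~~~~~~~~~~~~~~~^^^^^^^^^^^^^^^^^
    return np.atleast_1d(self.fun(x))
                         ~~~~~~~~^^^
    return self.f(x, *self.args, **self.kwargs)
           ~~~~~~^^^^^^^^^^^^^^^^^^^^^^^^^^^^^^
  File "kin.py", line 29, in f
    a,b=fk(th,q); return np.r_[(a-p)*10,(b.inv()*R).as_rotvec()*3,(q-q0)*.003]
                                         ~~~~~~~^~
TypeError: Argument 'other' has incorrect type (expected scipy.spatial.transform._rotation.Rotation, got numpy.ndarray)
```

```bash
python3 - <<'E'
from plan import *
th=np.load('th.npy'); q0=tcp()[2]['q']
for yaw,a in((70,25),):
   p2,R2=pose([.636,.278,.172],yaw,a,-.015); print([x.round(2).tolist() for x in ik(th,p2,Ro.from_matrix(R2),q0,1)])
p,R=pose([.636,.278,.172],70,25,-.07); delta(p,R); delta(p2,R2,p,R)
E
```

```text
[[0.12, 0.44, -0.15, 2.0, -1.49, 0.97, 0.77]]
rot deg 1.5 rot units [ 0.013  0.005 -0.01 ] | shift mm [34.4 79.5  5.9] units after turn [0.28  0.034 0.506] before [0.284 0.02  0.504]
rot deg 0.0 rot units [0. 0. 0.] | shift mm [18.8 51.7  0. ] units after turn [ 0.155 -0.     0.332] before [ 0.155 -0.     0.332]
```

```bash

python3 -m jog '[{"x":0.035,"y":0.004,"z":0.063,"rx":0.0016,"ry":0.0006,"rz":-0.0012,"hand":1},{"x":0.035,"y":0.004,"z":0.063,"rx":0.0016,"ry":0.0006,"rz":-0.0012,"hand":1},{"x":0.035,"y":0.004,"z":0.063,"rx":0.0016,"ry":0.0006,"rz":-0.0012,"hand":1},{"x":0.035,"y":0.004,"z":0.063,"rx":0.0016,"ry":0.0006,"rz":-0.0012,"hand":1},{"x":0.035,"y":0.004,"z":0.063,"rx":0.0016,"ry":0.0006,"rz":-0.0012,"hand":1},{"x":0.035,"y":0.004,"z":0.063,"rx":0.0016,"ry":0.0006,"rz":-0.0012,"hand":1},{"x":0.035,"y":0.004,"z":0.063,"rx":0.0016,"ry":0.0006,"rz":-0.0012,"hand":1},{"x":0.035,"y":0.004,"z":0.063,"rx":0.0016,"ry":0.0006,"rz":-0.0012,"hand":1}]' >/dev/null; python3 log.py
python3 -m jog '[{"x":0.0194,"y":0,"z":0.0415,"rx":0,"ry":0,"rz":0,"hand":1},{"x":0.0194,"y":0,"z":0.0415,"rx":0,"ry":0,"rz":0,"hand":1},{"x":0.0194,"y":0,"z":0.0415,"rx":0,"ry":0,"rz":0,"hand":1},{"x":0.0194,"y":0,"z":0.0415,"rx":0,"ry":0,"rz":0,"hand":1},{"x":0.0194,"y":0,"z":0.0415,"rx":0,"ry":0,"rz":0,"hand":1},{"x":0.0194,"y":0,"z":0.0415,"rx":0,"ry":0,"rz":0,"hand":1},{"x":0.0194,"y":0,"z":0.0415,"rx":0,"ry":0,"rz":0,"hand":1},{"x":0.0194,"y":0,"z":0.0415,"rx":0,"ry":0,"rz":0,"hand":1}]' >/dev/null; python3 log.py
python3 - <<'E'
from plan import *
p,R=pose([.636,.278,.172],70,25,-.015); delta(p,R)
take('wrist','w3');take('side','side3')
a=cv2.resize(load('w3')['image'][60:285,150:450],(400,300)); b=cv2.resize(load('side3')['image'][85:160,245:345],(400,300),interpolation=cv2.INTER_CUBIC)
cv2.imwrite('pics/v3.png',np.hstack([a,b]))
E
```

```text
t 5.85 q [ 0.09  0.37 -0.02  2.04 -1.46  1.06  0.76] p [0.6188 0.2258 0.1715] z [ 0.316  0.851 -0.419] y [ 0.938 -0.345  0.006] F [ 0.5 -0.3 -0.6] op 1.00 ff 0
t 6.65 q [ 0.14  0.4  -0.19  2.   -1.48  0.94  0.73] p [0.6377 0.2771 0.1716] z [ 0.316  0.851 -0.419] y [ 0.938 -0.346  0.006] F [ 0.4 -0.5  0.3] op 1.00 ff 0
rot deg 0.5 rot units [ 0.004 -0.002  0.002] | shift mm [-0.9  3.  -7.6] units after turn [-0.039 -0.013  0.037] before [-0.039 -0.013  0.036]
```

View pics/v3.png

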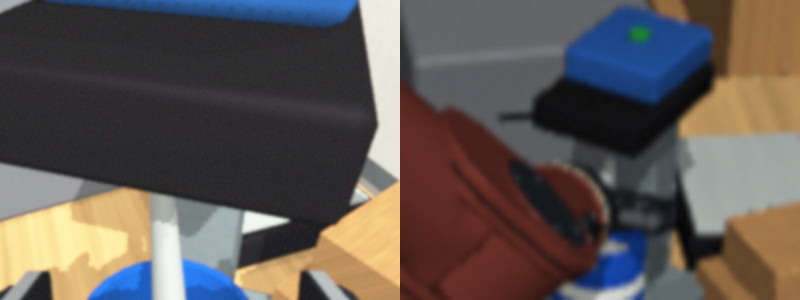

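```bash

python3 -m jog '[{"x":-0.02,"y":-0.007,"z":0.018,"rx":0.002,"ry":-0.001,"rz":0.001,"hand":1},{"x":-0.019,"y":-0.006,"z":0.018,"rx":0.002,"ry":-0.001,"rz":0.001,"hand":1},{"x":0,"y":0,"z":0,"rx":0,"ry":0,"rz":0,"hand":0.5},{"x":0,"y":0,"z":0,"rx":0,"ry":0,"rz":0,"hand":0},{"x":0,"y":0,"z":0,"rx":0,"ry":0,"rz":0,"hand":-0.3},{"x":0,"y":0,"z":0,"rx":0,"ry":0,"rz":0,"hand":-0.5},{"x":0,"y":0,"z":0,"rx":0,"ry":0,"rz":0,"hand":-0.7},{"x":0,"y":0,"z":0,"rx":0,"ry":0,"rz":0,"hand":-1}]' 100 >/dev/null; python3 log.py
python3 -m jog '[{"x":0,"y":0,"z":0,"rx":0,"ry":0,"rz":0,"hand":-1},{"x":0,"y":0,"z":0,"rx":0,"ry":0,"rz":0,"hand":-1},{"x":0,"y":0,"z":0,"rx":0,"ry":0,"rz":0,"hand":-1},{"x":0,"y":0,"z":0,"rx":0,"ry":0,"rz":0,"hand":-1},{"x":0,"y":0,"z":0,"rx":0,"ry":0,"rz":0,"hand":-1},{"x":0,"y":0,"z":0,"rx":0,"ry":0,"rz":0,"hand":-1},{"x":0,"y":0,"z":0,"rx":0,"ry":0,"rz":0,"hand":-1},{"x":0,"y":0,"z":0,"rx":0,"ry":0,"rz":0,"hand":-1}]' 100 >/dev/null; python3 log.py
python3 -c "
from plan import *
R=tcp()[1]; print('up 30mm units',(R.T@[0,0,.03]/.15).round(3),'back .1 along -x filler',(R.T@[-.0616*1.6,-.0788*1.6,0]/.15).round(3))
take('wrist','w4')"
```

```text
t 7.55 q [ 0.14  0.41 -0.19  2.   -1.49  0.94  0.74] p [0.6366 0.2797 0.1642] z [ 0.31   0.852 -0.422] y [ 0.94  -0.341  0.   ] F [0.4 0.1 0. ] op 0.12 ff 97
t 8.35 q [ 0.14  0.41 -0.19  2.   -1.49  0.94  0.74] p [0.6366 0.2796 0.1642] z [ 0.31   0.852 -0.422] y [ 0.94  -0.341  0.   ] F [0.3 0.7 3. ] op 0.11 ff 97
up 30mm units [ 0.181  0.    -0.084] back .1 along -x filler [-0.428 -0.331 -0.92 ]
```

```bash

python3 -m jog '[{"x":0.012,"y":0,"z":-0.0056,"rx":0,"ry":0,"rz":0,"hand":-1},{"x":0.024,"y":0,"z":-0.0112,"rx":0,"ry":0,"rz":0,"hand":-1},{"x":0.024,"y":0,"z":-0.0112,"rx":0,"ry":0,"rz":0,"hand":-1},{"x":0.024,"y":0,"z":-0.0112,"rx":0,"ry":0,"rz":0,"hand":-1},{"x":0.024,"y":0,"z":-0.0112,"rx":0,"ry":0,"rz":0,"hand":-1},{"x":0.024,"y":0,"z":-0.0112,"rx":0,"ry":0,"rz":0,"hand":-1},{"x":0.012,"y":0,"z":-0.0056,"rx":0,"ry":0,"rz":0,"hand":-1},{"x":0,"y":0,"z":0,"rx":0,"ry":0,"rz":0,"hand":-1}]' 100 >/dev/null; python3 log.py
python3 - <<'E'
from plan import *
take('wrist','w5'); take('side','side5')
a=cv2.resize(load('w5')['image'],(400,300)); b=cv2.resize(load('side5')['image'][85:160,245:345],(400,300),interpolation=cv2.INTER_CUBIC)
cv2.imwrite('pics/v5.png',np.hstack([a,b]))
E
```

```text
t 9.20 q [ 0.14  0.37 -0.19  2.   -1.46  0.95  0.68] p [0.6366 0.2796 0.1883] z [ 0.31   0.852 -0.422] y [ 0.94  -0.341  0.001] F [-0.4 -0.5 -6.6] op 0.12 ff 97
```

View pics/v5.png

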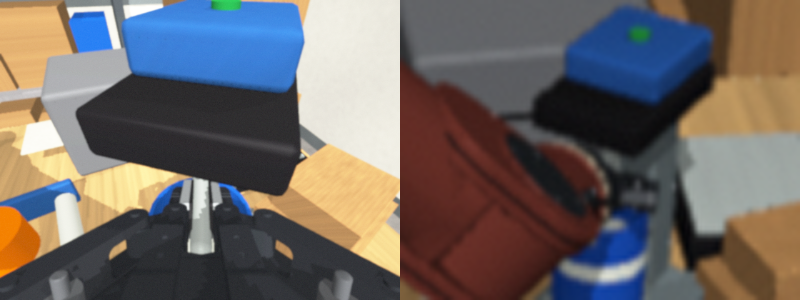

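```bash

python3 - <<'E'
from plan import *
th=np.load('th.npy'); p,R,s=tcp(); q=s['q']
w=load('w1'); print('pad in w1',proj(w,[.4848,.0374,.006])*1.42857,'seen 162 268')
tgt=np.array([.4855,.0385,.1883])
for k in(.25,.5,.75,1):
    o=ik(th,p+k*(tgt-p),Ro.from_matrix(R),q,1); q=o[0] if o else q; print(k,len(o),q.round(2))
o=ik(th,tgt-[0,0,.058],Ro.from_matrix(R),q,1); print(len(o),o[0].round(2))
print((R.T@(tgt-p)/.15).round(3))
E
```

```text
pad in w1 [[165.83793431 273.67034731]] seen 162 268
0.25 1 [ 0.24  0.35 -0.13  2.06 -1.4   1.06  0.75]
0.5 1 [ 0.33  0.32 -0.07  2.11 -1.32  1.17  0.78]
0.75 1 [ 0.42  0.3  -0.01  2.13 -1.23  1.28  0.82]
1 1 [ 0.51  0.3   0.06  2.13 -1.14  1.39  0.87]
1 [ 0.52  0.42  0.05  2.14 -1.17  1.34  0.99]
[-0.78  -0.397 -1.682]
```

```bash

python3 -m jog '[{"x":-0.028,"y":-0.014,"z":-0.06,"rx":0,"ry":0,"rz":0,"hand":-1},{"x":-0.028,"y":-0.014,"z":-0.06,"rx":0,"ry":0,"rz":0,"hand":-1},{"x":-0.056,"y":-0.0284,"z":-0.12,"rx":0,"ry":0,"rz":0,"hand":-1},{"x":-0.056,"y":-0.0284,"z":-0.12,"rx":0,"ry":0,"rz":0,"hand":-1},{"x":-0.056,"y":-0.0284,"z":-0.12,"rx":0,"ry":0,"rz":0,"hand":-1},{"x":-0.056,"y":-0.0284,"z":-0.12,"rx":0,"ry":0,"rz":0,"hand":-1},{"x":-0.056,"y":-0.0284,"z":-0.12,"rx":0,"ry":0,"rz":0,"hand":-1},{"x":-0.056,"y":-0.0284,"z":-0.12,"rx":0,"ry":0,"rz":0,"hand":-1}]' 100 >/dev/null; python3 log.py
python3 -m jog '[{"x":-0.056,"y":-0.0284,"z":-0.12,"rx":0,"ry":0,"rz":0,"hand":-1},{"x":-0.056,"y":-0.0284,"z":-0.12,"rx":0,"ry":0,"rz":0,"hand":-1},{"x":-0.056,"y":-0.0284,"z":-0.12,"rx":0,"ry":0,"rz":0,"hand":-1},{"x":-0.056,"y":-0.0284,"z":-0.12,"rx":0,"ry":0,"rz":0,"hand":-1},{"x":-0.056,"y":-0.0284,"z":-0.12,"rx":0,"ry":0,"rz":0,"hand":-1},{"x":-0.056,"y":-0.0284,"z":-0.12,"rx":0,"ry":0,"rz":0,"hand":-1},{"x":-0.028,"y":-0.014,"z":-0.06,"rx":0,"ry":0,"rz":0,"hand":-1},{"x":-0.028,"y":-0.014,"z":-0.06,"rx":0,"ry":0,"rz":0,"hand":-1}]' 100 >/dev/null; python3 log.py
python3 - <<'E'
from plan import *
S=take('side','side6'); T=take('top','top6')
def blue(s,box):
    x0,x1,y0,y1=box; h=cv2.cvtColor(s['image'],cv2.COLOR_BGR2HSV); m=cv2.inRange(h,(100,120,60),(130,255,255)); z=np.zeros_like(m); z[y0:y1,x0:x1]=m[y0:y1,x0:x1]
    ys,xs=np.nonzero(z); return len(xs),(xs.min(),xs.max(),ys.min(),ys.max()) if len(xs) else None,(xs.mean(),ys.mean()) if len(xs) else None
print(blue(S,(215,300,120,260)),blue(T,(230,310,200,290)))
p=tcp()[0]; c=p-[0.0006,.0016,0]; print('pred top/bot axis side',proj(S,[[c[0],c[1],p[2]-.1242+.095],[c[0],c[1],p[2]-.1242]]))
E
```

```text
t 10.10 q [ 0.31  0.28 -0.08  2.12 -1.33  1.16  0.76] p [0.5602 0.1572 0.1879] z [ 0.311  0.852 -0.422] y [ 0.94  -0.342  0.001] F [-0.   0.5 -7. ] op 0.11 ff 98
t 10.90 q [ 0.48  0.26  0.05  2.16 -1.15  1.37  0.85] p [0.4853 0.0375 0.1879] z [ 0.311  0.852 -0.422] y [ 0.94  -0.342  0.001] F [ 1.1  0.1 -5.6] op 0.12 ff 98
(517, (np.int64(233), np.int64(267), np.int64(134), np.int64(214)), (np.float64(254.01547388781432), np.float64(189.3752417794971))) (20, (np.int64(252), np.int64(273), np.int64(230), np.int64(252)), (np.float64(260.3), np.float64(233.9)))
pred top/bot axis side [[253.60037375 181.88603129]
 [254.72754449 205.60011758]]
```

```bash

python3 -m jog '[{"x":-0.03,"y":0,"z":0.014,"rx":0,"ry":0,"rz":0,"hand":-1},{"x":-0.06,"y":0,"z":0.028,"rx":0,"ry":0,"rz":0,"hand":-1},{"x":-0.06,"y":0,"z":0.028,"rx":0,"ry":0,"rz":0,"hand":-1},{"x":-0.06,"y":0,"z":0.028,"rx":0,"ry":0,"rz":0,"hand":-1},{"x":-0.06,"y":0,"z":0.028,"rx":0,"ry":0,"rz":0,"hand":-1},{"x":-0.03,"y":0,"z":0.014,"rx":0,"ry":0,"rz":0,"hand":-1},{"x":-0.012,"y":0,"z":0.0056,"rx":0,"ry":0,"rz":0,"hand":-1},{"x":0,"y":0,"z":0,"rx":0,"ry":0,"rz":0,"hand":-1}]' 100 >/dev/null; python3 log.py
python3 -m jog '[{"x":-0.006,"y":0,"z":0.0028,"rx":0,"ry":0,"rz":0,"hand":-1},{"x":-0.006,"y":0,"z":0.0028,"rx":0,"ry":0,"rz":0,"hand":-1},{"x":-0.006,"y":0,"z":0.0028,"rx":0,"ry":0,"rz":0,"hand":-1},{"x":-0.003,"y":0,"z":0.0014,"rx":0,"ry":0,"rz":0,"hand":-1},{"x":-0.003,"y":0,"z":0.0014,"rx":0,"ry":0,"rz":0,"hand":-1},{"x":0,"y":0,"z":0,"rx":0,"ry":0,"rz":0,"hand":-1},{"x":0,"y":0,"z":0,"rx":0,"ry":0,"rz":0,"hand":-1},{"x":0,"y":0,"z":0,"rx":0,"ry":0,"rz":0,"hand":-1}]' 100 >/dev/null; python3 log.py
```

```text
t 11.80 q [ 0.49  0.36  0.05  2.17 -1.18  1.33  0.96] p [0.4856 0.0385 0.1357] z [ 0.31   0.852 -0.422] y [ 0.94  -0.342 -0.   ] F [ 0.1 -0.7 -4.7] op 0.11 ff 98
t 12.60 q [ 0.49  0.37  0.05  2.17 -1.18  1.33  0.97] p [0.4857 0.0386 0.132 ] z [ 0.31   0.852 -0.422] y [ 0.94  -0.341  0.   ] F [ 0.4  0.8 -6.8] op 0.11 ff 98
```

1.8 mm left by computation; continue slowly.

```bash

python3 -m jog '[{"x":-0.003,"y":0,"z":0.0014,"rx":0,"ry":0,"rz":0,"hand":-1},{"x":-0.003,"y":0,"z":0.0014,"rx":0,"ry":0,"rz":0,"hand":-1},{"x":-0.003,"y":0,"z":0.0014,"rx":0,"ry":0,"rz":0,"hand":-1},{"x":0,"y":0,"z":0,"rx":0,"ry":0,"rz":0,"hand":-1},{"x":0,"y":0,"z":0,"rx":0,"ry":0,"rz":0,"hand":-1},{"x":0,"y":0,"z":0,"rx":0,"ry":0,"rz":0,"hand":-1},{"x":0,"y":0,"z":0,"rx":0,"ry":0,"rz":0,"hand":-1},{"x":0,"y":0,"z":0,"rx":0,"ry":0,"rz":0,"hand":-1}]' 100 >/dev/null; python3 log.py; python3 -c "
from rig import get_state; print(get_state()['contact_force'])"
python3 -m jog '[{"x":-0.003,"y":0,"z":0.0014,"rx":0,"ry":0,"rz":0,"hand":-1},{"x":0,"y":0,"z":0,"rx":0,"ry":0,"rz":0,"hand":-1},{"x":0,"y":0,"z":0,"rx":0,"ry":0,"rz":0,"hand":-1},{"x":0,"y":0,"z":0,"rx":0,"ry":0,"rz":0,"hand":-1},{"x":0,"y":0,"z":0,"rx":0,"ry":0,"rz":0,"hand":-1},{"x":0,"y":0,"z":0,"rx":0,"ry":0,"rz":0,"hand":-1},{"x":0,"y":0,"z":0,"rx":0,"ry":0,"rz":0,"hand":-1},{"x":0,"y":0,"z":0,"rx":0,"ry":0,"rz":0,"hand":-1}]' 100 >/dev/null; python3 log.py
```

```text
t 13.40 q [ 0.49  0.37  0.05  2.17 -1.19  1.32  0.97] p [0.4857 0.0386 0.1307] z [ 0.31   0.852 -0.422] y [ 0.94  -0.341  0.   ] F [-1.  -0.3  0.5] op 0.12 ff 98
[-0.98630436 -0.31130761  0.45442238]
t 14.20 q [ 0.49  0.38  0.05  2.17 -1.19  1.32  0.97] p [0.4857 0.0387 0.1307] z [ 0.31   0.853 -0.421] y [ 0.94  -0.341  0.001] F [-3.8 -2.1  5. ] op 0.11 ff 98
```

```bash

python3 -m jog '[{"x":0.002,"y":0,"z":-0.001,"rx":0,"ry":0,"rz":0,"hand":-0.75},{"x":0,"y":0,"z":0,"rx":0,"ry":0,"rz":0,"hand":-0.7},{"x":0,"y":0,"z":0,"rx":0,"ry":0,"rz":0,"hand":-0.6},{"x":0,"y":0,"z":0,"rx":0,"ry":0,"rz":0,"hand":-0.4},{"x":0,"y":0,"z":0,"rx":0,"ry":0,"rz":0,"hand":0},{"x":0,"y":0,"z":0,"rx":0,"ry":0,"rz":0,"hand":0.4},{"x":0,"y":0,"z":0,"rx":0,"ry":0,"rz":0,"hand":0.6},{"x":0,"y":0,"z":0,"rx":0,"ry":0,"rz":0,"hand":0.6}]' 30 >/dev/null; python3 log.py
python3 -m jog '[{"x":0,"y":0,"z":-0.06,"rx":0,"ry":0,"rz":0,"hand":0.6},{"x":0,"y":0,"z":-0.12,"rx":0,"ry":0,"rz":0,"hand":0.6},{"x":0,"y":0,"z":-0.15,"rx":0,"ry":0,"rz":0,"hand":0.6},{"x":0,"y":0,"z":-0.15,"rx":0,"ry":0,"rz":0,"hand":0.6},{"x":0,"y":0,"z":-0.15,"rx":0,"ry":0,"rz":0,"hand":0.6},{"x":0,"y":0,"z":-0.15,"rx":0,"ry":0,"rz":0,"hand":0.6},{"x":0,"y":0,"z":-0.15,"rx":0,"ry":0,"rz":0,"hand":0.6},{"x":0,"y":0,"z":-0.12,"rx":0,"ry":0,"rz":0,"hand":0.6}]' >/dev/null; python3 log.py
python3 - <<'E'
from plan import *
S=take('side','side7'); T=take('top','top7'); w=take('wrist','w7')
mosaic=np.hstack([cv2.resize(S['image'][120:240,200:360],(400,300)),cv2.resize(w['image'],(400,300))])
cv2.imwrite('pics/v7.png',mosaic)
h=cv2.cvtColor(S['image'],cv2.COLOR_BGR2HSV); m=cv2.inRange(h,(100,120,60),(130,255,255))[130:250,215:300]; ys,xs=np.nonzero(m)
print('side blue',xs.min()+215,xs.max()+215,ys.min()+130,ys.max()+130, xs.mean()+215)
a=np.linspace(0,6.28,60); C=np.array([.485,.037]); cyl=np.vstack([np.c_[C[0]+.042*np.cos(a),C[1]+.042*np.sin(a),0*a+z] for z in(.006,.101)]); q=proj(S,cyl); print('model',q.min(0),q.max(0))
E
```

```text
t 15.00 q [ 0.49  0.38  0.05  2.17 -1.19  1.32  0.97] p [0.4857 0.0385 0.1304] z [ 0.31   0.852 -0.422] y [ 0.94  -0.342  0.   ] F [-0.  -0.4  0.4] op 0.80 ff 0
t 15.80 q [ 0.65  0.34  0.18  2.02 -0.98  1.6   0.92] p [ 0.4362 -0.0974  0.1975] z [ 0.311  0.851 -0.423] y [ 0.939 -0.343  0.001] F [0.4 0.3 0.2] op 0.80 ff 0
side blue 233 267 134 227 254.6440366972477
model [240.63713432 187.58380405] [268.34274633 227.72850229]
```

```bash
cat >> plan.py <<'E'
def final(Rg,yaw,psi):
    c=np.radians(yaw+90); A=Ro.from_rotvec(np.pi/2*np.array([np.cos(c),np.sin(c),0])); B=Ro.from_euler('z',psi-yaw,degrees=True)
    return (B*A*Ro.from_matrix(Rg)).as_matrix()
CR=np.array([.469,-.2645]); RO=np.array([.638,.003])
def place(Rf,off,psi,zc=.053,ax=.015):
    c=np.radians(psi); ctr=np.r_[CR,zc]+off*np.array([np.cos(c),np.sin(c),0]); return ctr+ax*Rf[:,2]
E
python3 - <<'E'
from plan import *
th=np.load('th.npy'); q0=tcp()[2]['q']
for yaw in(40,55,70,85):
 for a in(10,15):
  p,R=pose([*RO,.09],yaw,a,0); p-=.004*R[:,2]
  o=ik(th,p,Ro.from_matrix(R),q0,6); o2=ik(th,pose([*RO,.09],yaw,a,-.15)[0],Ro.from_matrix(R),q0,6)
  Rf=final(R,yaw,111.6); f=ik(th,place(Rf,.03,111.6),Ro.from_matrix(Rf),q0,6)
  print(yaw,a,[(len(k),k[0].round(2).tolist() if k else None) for k in(o2,o,f)])
E
```

```text
40 10 [(3, [1.09, 0.73, -0.31, 2.2, -1.49, 1.2, 1.31]), (4, [1.33, 1.06, -0.96, 2.11, -1.49, 0.59, 1.34]), (3, [0.19, 0.19, 0.11, 2.11, 0.17, 0.74, 0.55])]
40 15 [(3, [1.05, 0.64, -0.28, 2.22, -1.49, 1.15, 1.25]), (4, [1.31, 0.97, -0.97, 2.12, -1.49, 0.53, 1.26]), (3, [0.16, 0.16, 0.08, 2.16, 0.32, 0.69, 0.39])]
55 10 [(3, [0.73, 0.79, 0.07, 1.93, -1.37, 1.52, 1.16]), (4, [0.71, 0.79, -0.24, 1.95, -1.49, 1.23, 1.14]), (3, [0.19, 0.19, 0.11, 2.11, 0.17, 0.74, 0.55])]
55 15 [(3, [0.69, 0.73, 0.1, 1.95, -1.35, 1.46, 1.12]), (4, [0.64, 0.72, -0.16, 1.97, -1.49, 1.2, 1.09]), (3, [0.16, 0.16, 0.08, 2.16, 0.32, 0.69, 0.39])]
70 10 [(2, [0.69, 0.92, 0.05, 1.6, -1.19, 1.67, 1.01]), (4, [0.53, 0.87, -0.03, 1.73, -1.33, 1.49, 1.03]), (3, [0.19, 0.19, 0.11, 2.11, 0.17, 0.74, 0.55])]
70 15 [(2, [0.66, 0.87, 0.08, 1.63, -1.16, 1.61, 0.99]), (4, [0.5, 0.81, -0.0, 1.75, -1.31, 1.43, 0.99]), (3, [0.16, 0.16, 0.08, 2.16, 0.32, 0.69, 0.39])]
85 10 [(2, [0.62, 1.08, 0.04, 1.25, -1.07, 1.85, 0.89]), (2, [0.48, 0.97, -0.02, 1.48, -1.15, 1.66, 0.93]), (3, [0.19, 0.19, 0.11, 2.11, 0.17, 0.74, 0.55])]
85 15 [(2, [0.6, 1.03, 0.07, 1.28, -1.04, 1.8, 0.89]), (2, [0.46, 0.92, 0.0, 1.51, -1.12, 1.61, 0.91]), (3, [0.16, 0.16, 0.08, 2.16, 0.32, 0.69, 0.39])]
```

```bash
python3 - <<'E'
from plan import *
p,R=pose([*RO,.09],70,15,-.14); delta(p,R); p2,R2=pose([*RO,.09],70,15,0); delta(p2-.004*R2[:,2],R2,p,R)
th=np.load('th.npy'); q=[.5,.81,0,1.75,-1.31,1.43,.99]
# heights of wrist axis in grasp
from kin import W
print(np.array(p2))
E
```

```text
rot deg 10.0 rot units [0.001 0.111 0.   ] | shift mm [ 159.5  -14.3 -112. ] units after turn [-0.65   1.032  0.458] before [-0.561  1.031  0.566]
rot deg 0.0 rot units [0. 0. 0.] | shift mm [ 46.6 127.9   1. ] units after turn [0.242 0.    0.875] before [0.242 0.    0.875]
[0.64427696 0.02024579 0.08508244]
```

```bash

python3 -m jog '[{"x":-0.076,"y":0.129,"z":0.064,"rx":0,"ry":0.0139,"rz":0,"hand":1},{"x":-0.076,"y":0.129,"z":0.064,"rx":0,"ry":0.0139,"rz":0,"hand":1},{"x":-0.076,"y":0.129,"z":0.064,"rx":0,"ry":0.0139,"rz":0,"hand":1},{"x":-0.076,"y":0.129,"z":0.064,"rx":0,"ry":0.0139,"rz":0,"hand":1},{"x":-0.076,"y":0.129,"z":0.064,"rx":0,"ry":0.0139,"rz":0,"hand":1},{"x":-0.076,"y":0.129,"z":0.064,"rx":0,"ry":0.0139,"rz":0,"hand":1},{"x":-0.076,"y":0.129,"z":0.064,"rx":0,"ry":0.0139,"rz":0,"hand":1},{"x":-0.076,"y":0.129,"z":0.064,"rx":0,"ry":0.0139,"rz":0,"hand":1}]' >/dev/null; python3 log.py
python3 - <<'E'
from plan import *
p,R=pose([*RO,.09],70,15,0); delta(p-.004*R[:,2],R)
w=take('wrist','w8'); T=take('top','top8')
# roll pixels: yellow band in wrist view
h=cv2.cvtColor(w['image'],cv2.COLOR_BGR2HSV); m=cv2.inRange(h,(20,150,90),(32,255,255)); n,l,st,ce=cv2.connectedComponentsWithStats(m)
for i in range(1,n):
    if st[i,4]>80: print(st[i],ce[i].round(1))
print('model axis px',proj(w,[[*RO,.06],[*RO,.045],[*RO,.12]]).round(1))
E
```

```text
t 16.75 q [ 0.62  0.81  0.07  1.7  -1.19  1.58  0.99] p [ 0.5967 -0.11    0.0837] z [ 0.329  0.909 -0.257] y [ 0.94  -0.341 -0.001] F [-0.4 -0.1  0.9] op 1.00 ff 0
rot deg 0.2 rot units [-0.001 -0.001 -0.   ] | shift mm [ 46.3 126.6   2.4] units after turn [0.248 0.001 0.864] before [0.246 0.002 0.865]
[ 342  131  134   22 1278] [405.3 140.8]
[245 198  70  28 981] [279.9 214.3]
model axis px [[280.3 199.6]
 [280.3 214.3]
 [280.  131.3]]
```

```bash

python3 -m jog '[{"x":0.031,"y":0,"z":0.108,"rx":0,"ry":0,"rz":0,"hand":1},{"x":0.031,"y":0,"z":0.108,"rx":0,"ry":0,"rz":0,"hand":1},{"x":0.031,"y":0,"z":0.108,"rx":0,"ry":0,"rz":0,"hand":1},{"x":0.031,"y":0,"z":0.108,"rx":0,"ry":0,"rz":0,"hand":1},{"x":0.031,"y":0,"z":0.108,"rx":0,"ry":0,"rz":0,"hand":1},{"x":0.031,"y":0,"z":0.108,"rx":0,"ry":0,"rz":0,"hand":1},{"x":0.031,"y":0,"z":0.108,"rx":0,"ry":0,"rz":0,"hand":1},{"x":0.031,"y":0,"z":0.108,"rx":0,"ry":0,"rz":0,"hand":1}]' >/dev/null; python3 log.py
python3 -m jog '[{"x":0,"y":0,"z":0,"rx":0,"ry":0,"rz":0,"hand":0.7},{"x":0,"y":0,"z":0,"rx":0,"ry":0,"rz":0,"hand":0.5},{"x":0,"y":0,"z":0,"rx":0,"ry":0,"rz":0,"hand":0.4},{"x":0,"y":0,"z":0,"rx":0,"ry":0,"rz":0,"hand":0.2},{"x":0,"y":0,"z":0,"rx":0,"ry":0,"rz":0,"hand":-1},{"x":0,"y":0,"z":0,"rx":0,"ry":0,"rz":0,"hand":-1},{"x":0,"y":0,"z":0,"rx":0,"ry":0,"rz":0,"hand":-1},{"x":0,"y":0,"z":0,"rx":0,"ry":0,"rz":0,"hand":-1}]' 70 >/dev/null; python3 log.py
python3 - <<'E'
from plan import *
p,R,s=tcp(); d=R[:,2].copy(); d[2]=0; yaw=np.degrees(np.arctan2(d[1],d[0])); Rf=final(R,yaw,111.6)
G=p-.015*R[:,2]; print('yaw',yaw,'axis pt',G,'off',G[2]-.06)
np.savez('grip.npz',p=p,R=R,yaw=yaw)
pf=place(Rf,G[2]-.06,111.6)
print('up .2',(R.T@[0,0,.2]/.15).round(3)); delta(pf+[0,0,.12],Rf,p+[0,0,.2],R); print(pf,Rf.round(3))
th=np.load('th.npy'); q=s['q']
for P,RR in((p+[0,0,.2],R),(p+[-.1,-.1,.2],R),(pf+[0,0,.12],Rf),(pf,Rf)):
    o=ik(th,P,Ro.from_matrix(RR),q,4); q=o[0] if o else q; print(len(o),q.round(2))
E
```

```text
t 17.65 q [ 0.48  0.76 -0.02  1.8  -1.32  1.41  0.98] p [0.6424 0.017  0.0872] z [ 0.33   0.908 -0.258] y [ 0.94  -0.341  0.   ] F [-0.6 -0.3  0.2] op 1.00 ff 0
t 18.45 q [ 0.48  0.76 -0.02  1.8  -1.32  1.41  0.98] p [0.6421 0.0152 0.0871] z [ 0.33   0.908 -0.258] y [ 0.94  -0.342  0.001] F [-3.3 -1.9  3.1] op 0.67 ff 74
yaw 69.99901725583301 axis pt [0.63713531 0.00158386 0.09101005] off 0.031010053309008884
up .2 [ 1.288e+00  1.000e-03 -3.440e-01]
rot deg 97.2 rot units [ 0.256 -0.952 -0.443] | shift mm [-183.1 -254.5 -128.6] units after turn [-0.867 -1.76   1.12 ] before [-1.348 -0.567 -1.722]
[ 0.45901097 -0.2392706   0.0385092 ] [[-0.356  0.93   0.095]
 [ 0.898  0.369 -0.24 ]
 [-0.258 -0.    -0.966]]
2 [ 0.5   0.49  0.    1.75 -1.28  1.52  0.68]
1 [ 0.66  0.46  0.09  1.79 -1.15  1.71  0.77]
2 [ 0.4   0.01 -0.17  2.03  0.26  0.96  0.47]
2 [ 0.38  0.17 -0.15  2.15  0.37  0.71  0.33]
```

```bash

python3 -m jog '[{"x":0.06,"y":0,"z":-0.016,"rx":0,"ry":0,"rz":0,"hand":-1},{"x":0.16,"y":0,"z":-0.043,"rx":0,"ry":0,"rz":0,"hand":-1},{"x":0.18,"y":0,"z":-0.048,"rx":0,"ry":0,"rz":0,"hand":-1},{"x":0.18,"y":0,"z":-0.048,"rx":0,"ry":0,"rz":0,"hand":-1},{"x":0.18,"y":0,"z":-0.048,"rx":0,"ry":0,"rz":0,"hand":-1},{"x":0.18,"y":0,"z":-0.048,"rx":0,"ry":0,"rz":0,"hand":-1},{"x":0.18,"y":0,"z":-0.048,"rx":0,"ry":0,"rz":0,"hand":-1},{"x":0.16,"y":0,"z":-0.043,"rx":0,"ry":0,"rz":0,"hand":-1}]' 70 >/dev/null; python3 log.py
python3 -m jog '[{"x":0,"y":0,"z":0,"rx":0.008,"ry":-0.03,"rz":-0.014,"hand":-1},{"x":0,"y":0,"z":0,"rx":0.016,"ry":-0.0595,"rz":-0.0277,"hand":-1},{"x":0,"y":0,"z":0,"rx":0.016,"ry":-0.0595,"rz":-0.0277,"hand":-1},{"x":0,"y":0,"z":0,"rx":0.016,"ry":-0.0595,"rz":-0.0277,"hand":-1},{"x":0,"y":0,"z":0,"rx":0.016,"ry":-0.0595,"rz":-0.0277,"hand":-1},{"x":0,"y":0,"z":0,"rx":0.016,"ry":-0.0595,"rz":-0.0277,"hand":-1},{"x":0,"y":0,"z":0,"rx":0.016,"ry":-0.0595,"rz":-0.0277,"hand":-1},{"x":0,"y":0,"z":0,"rx":0.016,"ry":-0.0595,"rz":-0.0277,"hand":-1}]' >/dev/null; python3 log.py
python3 -m jog '[{"x":0,"y":0,"z":0,"rx":0.016,"ry":-0.0595,"rz":-0.0277,"hand":-1},{"x":0,"y":0,"z":0,"rx":0.016,"ry":-0.0595,"rz":-0.0277,"hand":-1},{"x":0,"y":0,"z":0,"rx":0.016,"ry":-0.0595,"rz":-0.0277,"hand":-1},{"x":0,"y":0,"z":0,"rx":0.016,"ry":-0.0595,"rz":-0.0277,"hand":-1},{"x":0,"y":0,"z":0,"rx":0.016,"ry":-0.0595,"rz":-0.0277,"hand":-1},{"x":0,"y":0,"z":0,"rx":0.016,"ry":-0.0595,"rz":-0.0277,"hand":-1},{"x":0,"y":0,"z":0,"rx":0.016,"ry":-0.0595,"rz":-0.0277,"hand":-1},{"x":0,"y":0,"z":0,"rx":0.016,"ry":-0.0595,"rz":-0.0277,"hand":-1}]' >/dev/null; python3 log.py
python3 - <<'E'
from plan import *
g=np.load('grip.npz'); Rf=final(g['R'],float(g['yaw']),111.6); pf=place(Rf,.031,111.6,ax=.0135); delta(pf+[0,0,.1],Rf)
E
```

```text
t 19.25 q [ 0.47  0.44 -0.    1.78 -1.29  1.5   0.66] p [0.6419 0.0158 0.2875] z [ 0.33   0.908 -0.259] y [ 0.94  -0.342  0.001] F [-0.6 -0.1 -2.2] op 0.68 ff 75
t 20.05 q [ 0.19  0.28  0.04  1.55 -0.62  1.35  0.41] p [0.642  0.0154 0.2866] z [ 0.133  0.538 -0.832] y [ 0.988 -0.009  0.152] F [-1.1  0.7 -2.7] op 0.68 ff 75
t 20.85 q [-0.21  0.24 -0.01  1.49  0.22  1.37  0.1 ] p [0.6419 0.0162 0.2866] z [ 0.093 -0.197 -0.976] y [0.935 0.354 0.018] F [ 0.3 -0.2 -2.8] op 0.67 ff 75
rot deg 2.8 rot units [ 0.009 -0.027 -0.013] | shift mm [-183.1 -255.1 -146.7] units after turn [-0.84  -1.761  1.237] before [-0.926 -1.76   1.175]
```

```bash

python3 -m jog '[{"x":-0.03,"y":-0.05,"z":0.03,"rx":0.003,"ry":-0.009,"rz":-0.004,"hand":-1},{"x":-0.054,"y":-0.11,"z":0.076,"rx":0.003,"ry":-0.009,"rz":-0.004,"hand":-1},{"x":-0.054,"y":-0.11,"z":0.076,"rx":0.003,"ry":-0.009,"rz":-0.004,"hand":-1},{"x":-0.056,"y":-0.12,"z":0.083,"rx":0,"ry":0,"rz":0,"hand":-1},{"x":-0.056,"y":-0.12,"z":0.083,"rx":0,"ry":0,"rz":0,"hand":-1},{"x":-0.056,"y":-0.12,"z":0.083,"rx":0,"ry":0,"rz":0,"hand":-1},{"x":-0.056,"y":-0.12,"z":0.083,"rx":0,"ry":0,"rz":0,"hand":-1},{"x":-0.056,"y":-0.12,"z":0.083,"rx":0,"ry":0,"rz":0,"hand":-1}]' 70 >/dev/null; python3 log.py
python3 -m jog '[{"x":-0.056,"y":-0.12,"z":0.083,"rx":0,"ry":0,"rz":0,"hand":-1},{"x":-0.056,"y":-0.12,"z":0.083,"rx":0,"ry":0,"rz":0,"hand":-1},{"x":-0.056,"y":-0.12,"z":0.083,"rx":0,"ry":0,"rz":0,"hand":-1},{"x":-0.056,"y":-0.12,"z":0.083,"rx":0,"ry":0,"rz":0,"hand":-1},{"x":-0.056,"y":-0.12,"z":0.083,"rx":0,"ry":0,"rz":0,"hand":-1},{"x":-0.056,"y":-0.12,"z":0.083,"rx":0,"ry":0,"rz":0,"hand":-1},{"x":-0.04,"y":-0.08,"z":0.06,"rx":0,"ry":0,"rz":0,"hand":-1},{"x":-0.02,"y":-0.04,"z":0.03,"rx":0,"ry":0,"rz":0,"hand":-1}]' >/dev/null; python3 log.py
python3 - <<'E'
from plan import *
g=np.load('grip.npz'); Rf=final(g['R'],float(g['yaw']),111.6); pf=place(Rf,.031,111.6,ax=.0135); delta(pf+[0,0,.06],Rf)
S=take('side','side9'); T=take('top','top9'); w=take('wrist','w9')
cv2.imwrite('pics/v9.png',np.hstack([cv2.resize(S['image'][225:345,180:340],(400,300)),cv2.resize(w['image'],(400,300))]))
# red cheeks refined from top0/side0
for n,z in(('top0',.045),('side0',.045)):
    s=load(n); h=cv2.cvtColor(s['image'],cv2.COLOR_BGR2HSV); m=cv2.inRange(h,(0,150,80),(6,255,255))|cv2.inRange(h,(174,150,80),(180,255,255)); k,l,st,ce=cv2.connectedComponentsWithStats(m)
    for i in range(1,k):
        if 40<st[i,4]<1200: print(n,st[i],atz(s,ce[i],z)[:2].round(4))
E
```

```text
t 21.65 q [-0.09  0.08  0.06  1.83  0.26  1.16  0.24] p [ 0.5495 -0.11    0.2137] z [ 0.093 -0.236 -0.967] y [0.931 0.365 0.   ] F [ 0.3 -0.4 -1.5] op 0.68 ff 75
t 22.45 q [0.05 0.01 0.18 2.06 0.26 0.94 0.46] p [ 0.4613 -0.2308  0.1436] z [ 0.092 -0.237 -0.967] y [ 0.931  0.364 -0.001] F [-0.6  0.5 -2.2] op 0.67 ff 75
rot deg 0.4 rot units [-0.001 -0.003 -0.003] | shift mm [ -2.5  -8.2 -43.6] units after turn [ 0.032 -0.035  0.292] before [ 0.031 -0.035  0.292]
top0 [387 228  15  28 121] [ 0.4976 -0.3384]
top0 [337 248  14  28 120] [ 0.4381 -0.1879]
top0 [437 278  10   9  71] [ 0.3791 -0.4747]
side0 [ 30 150  10  38  92] [-0.2905  0.3185]
side0 [ 75 152  13  41 172] [-0.1234  0.2864]
side0 [ 57 206  23  10 161] [-0.1    0.084]
side0 [227 261  31  20 265] [ 0.4387 -0.203 ]
side0 [251 305  33  23 348] [ 0.4974 -0.3524]
side0 [211 359  13  17 168] [ 0.3797 -0.4724]
```

View pics/v9.png

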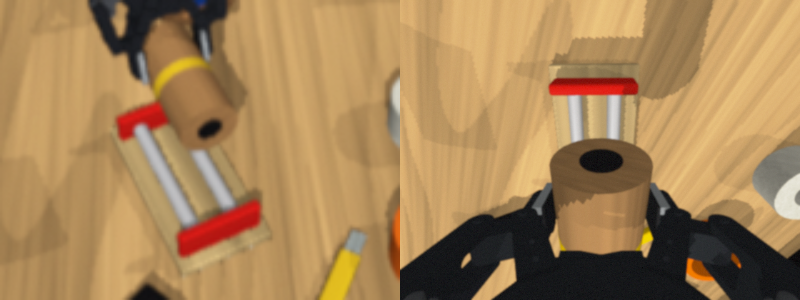

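```bash
python3 - <<'E'
from plan import *
w=load('w9'); h=cv2.cvtColor(w['image'],cv2.COLOR_BGR2HSV); m=cv2.inRange(h,(0,150,80),(6,255,255))|cv2.inRange(h,(174,150,80),(180,255,255)); k,l,st,ce=cv2.connectedComponentsWithStats(m)
for i in range(1,k):
    if st[i,4]>200: print(st[i],ce[i].round(1))
c=np.radians(21.6); ex=np.array([np.cos(c),np.sin(c)]); ey=np.array([-np.sin(c),np.cos(c)])
P=[np.r_[CR+s*.045*ex-.075*ey,z] for z in(.045,.030) for s in(-1,1)]; print(proj(w,P).round(1))
P=[np.r_[CR+s*.022*ex-.075*ey,.022] for s in(-1,1)]; print('rollers',proj(w,P).round(1))
g=cv2.cvtColor(w['image'],cv2.COLOR_BGR2HSV)
for r in(140,150,160,170): print(r,[(x,int(g[r,x,1])) for x in range(225,325,4)])
E
```

```text
[ 208  109  126   25 2793] [270.9 120.9]
[[227.5 291.8]
 [321.1 291.6]
 [229.8 281.1]
 [319.5 280.9]]
rollers [[253.3 275.7]
 [296.2 275.6]]
140 [(225, 107), (229, 106), (233, 95), (237, 4), (241, 5), (245, 5), (249, 4), (253, 14), (257, 102), (261, 105), (265, 103), (269, 104), (273, 107), (277, 105), (281, 104), (285, 106), (289, 68), (293, 7), (297, 4), (301, 7), (305, 5), (309, 42), (313, 110), (317, 103), (321, 105)]
150 [(225, 106), (229, 104), (233, 107), (237, 11), (241, 4), (245, 1), (249, 3), (253, 10), (257, 103), (261, 106), (265, 105), (269, 107), (273, 105), (277, 108), (281, 107), (285, 104), (289, 65), (293, 4), (297, 1), (301, 4), (305, 5), (309, 64), (313, 98), (317, 104), (321, 105)]
160 [(225, 107), (229, 104), (233, 104), (237, 20), (241, 5), (245, 6), (249, 5), (253, 7), (257, 98), (261, 105), (265, 105), (269, 106), (273, 106), (277, 107), (281, 107), (285, 110), (289, 64), (293, 5), (297, 1), (301, 4), (305, 3), (309, 73), (313, 104), (317, 104), (321, 108)]
170 [(225, 105), (229, 106), (233, 105), (237, 47), (241, 5), (245, 5), (249, 4), (253, 6), (257, 95), (261, 104), (265, 105), (269, 104), (273, 105), (277, 107), (281, 107), (285, 104), (289, 57), (293, 7), (297, 3), (301, 4), (305, 6), (309, 89), (313, 106), (317, 107), (321, 109)]
```

```bash
python3 - <<'E'
from plan import *
w=load('w9'); c=np.radians(21.6)
from scipy.optimize import least_squares
def pts(x,y,c):
    ex=np.array([np.cos(c),np.sin(c)]); ey=np.array([-np.sin(c),np.cos(c)]); C=np.array([x,y])
    return [np.r_[C+s*.045*ex+t*ey,.045] for t in(.075,.087) for s in(-1,1)],[np.r_[C+s*.022*ex+t*ey,.022] for t in(.06,.04) for s in(-1,1)]
a,b=pts(*CR,c); print('cheek',proj(w,a).round(1).tolist()); print('roll',proj(w,b).round(1).tolist())
E
```

```text
cheek [[208.3, 136.4], [334.0, 135.9], [206.2, 119.2], [335.4, 118.7]]
roll [[245.0, 147.0], [299.6, 146.8], [246.5, 170.3], [299.0, 170.2]]
```

```bash

python3 -m jog '[{"x":0.014,"y":-0.009,"z":0.05,"rx":-0.001,"ry":-0.003,"rz":-0.003,"hand":-1},{"x":0.014,"y":-0.009,"z":0.08,"rx":0,"ry":0,"rz":0,"hand":-1},{"x":0.014,"y":-0.009,"z":0.08,"rx":0,"ry":0,"rz":0,"hand":-1},{"x":0.014,"y":-0.008,"z":0.08,"rx":0,"ry":0,"rz":0,"hand":-1},{"x":0.014,"y":0,"z":0.08,"rx":0,"ry":0,"rz":0,"hand":-1},{"x":0.014,"y":0,"z":0.08,"rx":0,"ry":0,"rz":0,"hand":-1},{"x":0.014,"y":0,"z":0.08,"rx":0,"ry":0,"rz":0,"hand":-1},{"x":0.012,"y":0,"z":0.05,"rx":0,"ry":0,"rz":0,"hand":-1}]' 70 >/dev/null; python3 log.py
python3 - <<'E'
from plan import *
g=np.load('grip.npz'); Rf=final(g['R'],float(g['yaw']),111.6); pf=place(Rf,.031,111.6,ax=.0135); delta(pf,Rf)
E
```

```text
t 23.40 q [0.06 0.13 0.19 2.15 0.28 0.73 0.43] p [ 0.46   -0.2377  0.0544] z [ 0.095 -0.241 -0.966] y [ 0.929  0.371 -0.001] F [-0.5  0.5 -1.3] op 0.68 ff 75
rot deg 0.2 rot units [-0.     0.     0.002] | shift mm [ -1.1  -1.2 -14.5] units after turn [ 0.02  -0.01   0.094] before [ 0.02  -0.01   0.094]
```

```bash

python3 -m jog '[{"x":0.004,"y":-0.003,"z":0.016,"rx":0,"ry":0,"rz":0.002,"hand":-1},{"x":0.004,"y":-0.003,"z":0.016,"rx":0,"ry":0,"rz":0,"hand":-1},{"x":0.004,"y":-0.003,"z":0.016,"rx":0,"ry":0,"rz":0,"hand":-1},{"x":0.003,"y":-0.001,"z":0.012,"rx":0,"ry":0,"rz":0,"hand":-1},{"x":0.002,"y":0,"z":0.008,"rx":0,"ry":0,"rz":0,"hand":-1},{"x":0.001,"y":0,"z":0.004,"rx":0,"ry":0,"rz":0,"hand":-1},{"x":0,"y":0,"z":0,"rx":0,"ry":0,"rz":0,"hand":-1},{"x":0,"y":0,"z":0,"rx":0,"ry":0,"rz":0,"hand":-1}]' 70 >/dev/null; python3 log.py
python3 -m jog '[{"x":0.001,"y":0,"z":0.004,"rx":0,"ry":0,"rz":0,"hand":-1},{"x":0.001,"y":0,"z":0.004,"rx":0,"ry":0,"rz":0,"hand":-1},{"x":0.001,"y":0,"z":0.004,"rx":0,"ry":0,"rz":0,"hand":-1},{"x":0,"y":0,"z":0,"rx":0,"ry":0,"rz":0,"hand":-1},{"x":0,"y":0,"z":0,"rx":0,"ry":0,"rz":0,"hand":-1},{"x":0,"y":0,"z":0,"rx":0,"ry":0,"rz":0,"hand":-1},{"x":0,"y":0,"z":0,"rx":0,"ry":0,"rz":0,"hand":-1},{"x":0,"y":0,"z":0,"rx":0,"ry":0,"rz":0,"hand":-1}]' 70 >/dev/null; python3 log.py
```

```text
t 24.20 q [0.07 0.14 0.19 2.16 0.29 0.71 0.42] p [ 0.4591 -0.2385  0.0448] z [ 0.096 -0.241 -0.966] y [0.93  0.368 0.001] F [ 0.2 -0.6 -2.5] op 0.68 ff 75
t 25.00 q [0.07 0.15 0.19 2.16 0.29 0.7  0.42] p [ 0.459  -0.2385  0.0428] z [ 0.096 -0.241 -0.966] y [0.93  0.368 0.001] F [-0.6 -1.  -1.2] op 0.67 ff 75
```

```bash

python3 -m jog '[{"x":0.001,"y":0,"z":0.004,"rx":0,"ry":0,"rz":0,"hand":-1},{"x":0.001,"y":0,"z":0.004,"rx":0,"ry":0,"rz":0,"hand":-1},{"x":0.001,"y":0,"z":0.004,"rx":0,"ry":0,"rz":0,"hand":-1},{"x":0,"y":0,"z":0,"rx":0,"ry":0,"rz":0,"hand":-1},{"x":0,"y":0,"z":0,"rx":0,"ry":0,"rz":0,"hand":-1},{"x":0,"y":0,"z":0,"rx":0,"ry":0,"rz":0,"hand":-1},{"x":0,"y":0,"z":0,"rx":0,"ry":0,"rz":0,"hand":-1},{"x":0,"y":0,"z":0,"rx":0,"ry":0,"rz":0,"hand":-1}]' 70 >/dev/null; python3 log.py
python3 -m jog '[{"x":0.001,"y":0,"z":0.004,"rx":0,"ry":0,"rz":0,"hand":-1},{"x":0,"y":0,"z":0.001,"rx":0,"ry":0,"rz":0,"hand":-1},{"x":0,"y":0,"z":0,"rx":0,"ry":0,"rz":0,"hand":-1},{"x":0,"y":0,"z":0,"rx":0,"ry":0,"rz":0,"hand":-1},{"x":0,"y":0,"z":0,"rx":0,"ry":0,"rz":0,"hand":-1},{"x":0,"y":0,"z":0,"rx":0,"ry":0,"rz":0,"hand":-1},{"x":0,"y":0,"z":0,"rx":0,"ry":0,"rz":0,"hand":-1},{"x":0,"y":0,"z":0,"rx":0,"ry":0,"rz":0,"hand":-1}]' 70 >/dev/null; python3 log.py; python3 -c "
from rig import get_state; print(get_state()['torque'].round(2))"
```

```text
t 25.80 q [0.07 0.15 0.19 2.16 0.29 0.7  0.42] p [ 0.4591 -0.2386  0.0426] z [ 0.096 -0.241 -0.966] y [0.93  0.368 0.001] F [-13.7   7.3  25.7] op 0.68 ff 79
t 26.60 q [0.07 0.15 0.19 2.16 0.29 0.7  0.42] p [ 0.4592 -0.2386  0.0425] z [ 0.096 -0.241 -0.966] y [0.93  0.368 0.001] F [-18.7  10.2  37.7] op 0.68 ff 80
[ 0.71  3.01 -0.59]
```

```bash

python3 -m jog '[{"x":-0.002,"y":0,"z":-0.009,"rx":0,"ry":0,"rz":0,"hand":-1},{"x":-0.002,"y":0,"z":-0.009,"rx":0,"ry":0,"rz":0,"hand":-1},{"x":0,"y":-0.01,"z":0,"rx":0,"ry":0,"rz":0,"hand":-1},{"x":0,"y":-0.007,"z":0,"rx":0,"ry":0,"rz":0,"hand":-1},{"x":0,"y":0,"z":0,"rx":0,"ry":0,"rz":0,"hand":-1},{"x":0,"y":0,"z":0,"rx":0,"ry":0,"rz":0,"hand":-1},{"x":0,"y":0,"z":0,"rx":0,"ry":0,"rz":0,"hand":-1},{"x":0,"y":0,"z":0,"rx":0,"ry":0,"rz":0,"hand":-1}]' 70 >/dev/null; python3 log.py
python3 -m jog '[{"x":0.001,"y":0,"z":0.004,"rx":0,"ry":0,"rz":0,"hand":-1},{"x":0.001,"y":0,"z":0.004,"rx":0,"ry":0,"rz":0,"hand":-1},{"x":0,"y":0,"z":0,"rx":0,"ry":0,"rz":0,"hand":-1},{"x":0,"y":0,"z":0,"rx":0,"ry":0,"rz":0,"hand":-1},{"x":0,"y":0,"z":0,"rx":0,"ry":0,"rz":0,"hand":-1},{"x":0,"y":0,"z":0,"rx":0,"ry":0,"rz":0,"hand":-1},{"x":0,"y":0,"z":0,"rx":0,"ry":0,"rz":0,"hand":-1},{"x":0,"y":0,"z":0,"rx":0,"ry":0,"rz":0,"hand":-1}]' 70 >/dev/null; python3 log.py
python3 - <<'E'
from plan import *
# roll end and tilt from the side view: yellow band + wrist view roll outline
S=take('side','side10'); w=take('wrist','w10'); T=take('top','top10')
h=cv2.cvtColor(S['image'],cv2.COLOR_BGR2HSV)
m=cv2.inRange(h,(0,0,0),(180,255,40)); k,l,st,ce=cv2.connectedComponentsWithStats(m)
for i in range(1,k):
    x,y,ww,hh,a=st[i]
    if 200<x<300 and 255<y<330 and a>8: print('dark',st[i],ce[i].round(1))
c=np.radians(111.6); e=np.array([np.cos(c),np.sin(c),0])
print('expected hole px at centre -60mm',proj(S,np.r_[CR,.053]-.06*e))
E
```

```text
t 27.40 q [0.07 0.14 0.19 2.16 0.29 0.7  0.42] p [ 0.4568 -0.2394  0.043 ] z [ 0.096 -0.241 -0.966] y [0.93  0.368 0.001] F [ 1.3  0.3 -0.6] op 0.68 ff 75
t 28.20 q [0.07 0.15 0.19 2.16 0.29 0.7  0.42] p [ 0.4574 -0.2394  0.0423] z [ 0.098 -0.241 -0.966] y [0.93  0.368 0.002] F [1.4 2.4 5. ] op 0.68 ff 76
dark [260 302   7   5  23] [263. 304.]
expected hole px at centre -60mm [[263.65444723 303.20645514]]
```

```bash

python3 -m jog '[{"x":0,"y":0,"z":0.001,"rx":0,"ry":0,"rz":0,"hand":0.37},{"x":0,"y":0,"z":0,"rx":0,"ry":0,"rz":0,"hand":0.4},{"x":0,"y":0,"z":0,"rx":0,"ry":0,"rz":0,"hand":0.45},{"x":0,"y":0,"z":0,"rx":0,"ry":0,"rz":0,"hand":0.55},{"x":0,"y":0,"z":0,"rx":0,"ry":0,"rz":0,"hand":0.7},{"x":0,"y":0,"z":0,"rx":0,"ry":0,"rz":0,"hand":0.85},{"x":0,"y":0,"z":0,"rx":0,"ry":0,"rz":0,"hand":1},{"x":0,"y":0,"z":0,"rx":0,"ry":0,"rz":0,"hand":1}]' 20 >/dev/null; python3 log.py
python3 -m jog '[{"x":0,"y":0,"z":0,"rx":0,"ry":0,"rz":0,"hand":1},{"x":0,"y":0,"z":-0.03,"rx":0,"ry":0,"rz":0,"hand":1},{"x":0,"y":0,"z":-0.06,"rx":0,"ry":0,"rz":0,"hand":1},{"x":0,"y":0,"z":-0.1,"rx":0,"ry":0,"rz":0,"hand":1},{"x":0,"y":0,"z":-0.2,"rx":0,"ry":0,"rz":0,"hand":1},{"x":0,"y":0,"z":-0.3,"rx":0,"ry":0,"rz":0,"hand":1},{"x":0,"y":0,"z":-0.3,"rx":0,"ry":0,"rz":0,"hand":1},{"x":0,"y":0,"z":-0.2,"rx":0,"ry":0,"rz":0,"hand":1}]' >/dev/null; python3 log.py
python3 - <<'E'
from plan import *
S=take('side','side11'); T=take('top','top11'); w=take('wrist','w11')
h=cv2.cvtColor(S['image'],cv2.COLOR_BGR2HSV)
m=cv2.inRange(h,(0,0,0),(180,255,40)); k,l,st,ce=cv2.connectedComponentsWithStats(m)
for i in range(1,k):
    x,y,ww,hh,a=st[i]
    if 200<x<300 and 255<y<330 and a>8: print('dark',st[i],ce[i].round(1))
m=cv2.inRange(h,(20,150,90),(32,255,255)); k,l,st,ce=cv2.connectedComponentsWithStats(m)
for i in range(1,k):
    x,y,ww,hh,a=st[i]
    if 190<x<300 and 230<y<330 and a>5: print('band',st[i],ce[i].round(1))
c=np.radians(111.6); e=np.array([np.cos(c),np.sin(c),0]); ex=np.array([-e[1],e[0],0])*-1
C=np.r_[CR,.053]
# band at -15..? of centre; top line of roll
for o in(-.06,.06,.015,-.015): print(o,proj(S,C+o*e).round(1),proj(S,C+o*e+[0,0,.03]).round(1))
# canister check
m=cv2.inRange(h,(100,120,60),(130,255,255))[180:250,225:300]; ys,xs=np.nonzero(m); print('can',xs.min()+225,xs.max()+225,ys.min()+180,ys.max()+180,'model 240.6-268.3, 187.6-227.7')
# what changed since start, outside the robot
d=cv2.absdiff(S['image'],load('side0')['image']).max(2); 
for n,(x0,x1,y0,y1) in dict(label=(330,375,250,290),ring=(330,382,298,345),cutter=(295,330,315,375),stapler=(195,255,340,395),cartA=(328,392,175,222)).items(): print(n,int((d[y0:y1,x0:x1]>40).sum()))
E
```

```text
t 29.15 q [0.07 0.15 0.19 2.16 0.29 0.7  0.42] p [ 0.4565 -0.2395  0.0415] z [ 0.096 -0.241 -0.966] y [0.93  0.368 0.   ] F [ 0.1 -0.2  1.2] op 1.00 ff 0
t 29.95 q [ 0.01 -0.14  0.13  2.03  0.27  1.12  0.42] p [ 0.4399 -0.1957  0.218 ] z [ 0.1   -0.241 -0.965] y [0.93  0.369 0.004] F [ 0.9 -0.6 -0.1] op 1.00 ff 0
dark [260 302   8   5  26] [263.5 304. ]
band [243 277  21  15 110] [251.3 281.6]
band [297 324  28  51 538] [309.9 349.6]
-0.06 [[263.7 303.2]] [[263.4 296.1]]
0.06 [[244.8 269.5]] [[244.2 262.3]]
0.015 [[251.5 281.6]] [[251.1 274.4]]
-0.015 [[256.3 290. ]] [[255.9 282.8]]
can 241 267 190 227 model 240.6-268.3, 187.6-227.7
label 0
ring 0
cutter 0
stapler 0
cartA 0
```

```bash

python3 -m jog '[{"x":0,"y":0,"z":-0.05,"rx":0,"ry":0,"rz":0,"hand":1},{"x":0,"y":0,"z":0,"rx":0,"ry":0,"rz":0,"hand":1},{"x":0,"y":0,"z":0,"rx":0,"ry":0,"rz":0,"hand":1},{"x":0,"y":0,"z":0,"rx":0,"ry":0,"rz":0,"hand":1},{"x":0,"y":0,"z":0,"rx":0,"ry":0,"rz":0,"hand":1},{"x":0,"y":0,"z":0,"rx":0,"ry":0,"rz":0,"hand":1},{"x":0,"y":0,"z":0,"rx":0,"ry":0,"rz":0,"hand":1},{"x":0,"y":0,"z":0,"rx":0,"ry":0,"rz":0,"hand":1}]' >/dev/null
python3 - <<'E'
from h import *
S=take('side','side12'); a=load('side0')['image']; d=cv2.absdiff(S['image'],load('side11')['image']).max(2)
print('roll moved px',int((d[255:325,225:280]>40).sum()))
d=cv2.absdiff(S['image'],a).max(2)
for n,(x0,x1,y0,y1) in dict(gun=(212,260,130,162),cartB=(195,232,165,197),base=(270,325,170,185),head=(280,325,85,120)).items(): print(n,int((d[y0:y1,x0:x1]>40).sum()))
from rig import sign_off
print(sign_off())
E
```

```text
roll moved px 0
gun 1291
cartB 731
base 0
head 0
the job is handed in; nothing more can be done
None
```

The canister stands upright on the cork pad and the tape roll lies on both rollers between the red cheeks, in the order asked, and I handed the job in at about 31 s; when the roll first touched the rollers it pressed at up to about 38 N in z before I backed off and re-centred it, and I could not confirm that the tape gun and small carton stayed put, because those two regions of the last side picture differ from the first and I took that to be the arm in view without checking.

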